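Sort the pantry returns

ROBOT

A 6-joint arm with a two-finger parallel gripper is mounted at the origin on the work surface. World frame = base frame: x ahead of the robot, y to its left, z up, the work surface at z = 0. Lengths are in mm, angles in rad, forces in N, time in s.
With the tool pointing down it reaches from about 275 to 850 mm from the base axis. Payload 5.2 kg.
Tool frame: the origin (TCP) lies at the very end of the fingers, on their centre line; the grasp point (between the pads) lies 19 mm behind it; z points along the fingers, y is the direction in which the jaws open and shut (so a half turn about z gives the same grasp; the last joint's range is limited). The gripper opens to 85 mm and grips with 20 to 120 N. Pads are 22 mm wide; open, the fingers measure 114 mm over their backs; the gripper's body (76 mm by 85 mm) begins 54 mm behind the grasp point. The pads swing forward as they close: fully open they stand 13 mm farther back than shut.
Start: joints at [1.139, 0.259, 1.535, -0, 1.348, -0.203], TCP at [124.722, 535.677, 231.31] pointing down, gripper open.
Joint ranges: [-3.14, 3.14], [-0.91, 2.08], [0.19, 2.58], [-1.22, 4.36], [0.22, 2.71], [-3.12, 3.12]. Speed limits (rad/s): [2.57, 2.57, 3.14, 3.14, 3.14, 3.14].

INTERFACE

Orientations are given as a unit quaternion [w, x, y, z].
In Python, from rig import status, imaging, robot, masks_of gives the robot as it stands.
- The arm moves only by the tool play_rows, never from a script. Its arguments are lists of equal length, an entry for each row: "gripper": the finger opening in m, from 0 to 0.0854; "offset": the shift along the tool's x, y, z in m, a list of three; "twist": the turn, a rotation vector about the tool's x, y, z in degrees, a list of three. A call has 1 to 10 rows; each row is the pose to reach, as a shift and turn from the pose commanded when the call began, along the tool's axes at that moment; what a row does not reach only later rows make up. A row lasts 1/12 s, in which the tool goes at most 41.7 mm and 7.16 degrees, less where a joint would pass 70% of its speed; a pose out of reach is approached as far as the arm can. A call with a gripper value outside its range is refused whole. The fingers move at their own pace and stop on an object; "grip_force" is the grip in N (left out, the last holds). Time passes only in rows, so rows that repeat a pose let the fingers close. It gives the time, the measured TCP pose, the force and the opening at its end, in the units of the state.
- status.observe(): the state, without advancing time (a new reading comes with each control period).
- imaging.camera(name): name is "side" or "top"; returns a dict with "frame" (384x512x3 uint8, blue, green, red), "mtx" (3x3 intrinsics, pixels), "distortion" ([k1, k2, p1, p2, k3] as OpenCV has them; the pictures are not rectified), "extrinsics" (4x4, takes a point from camera to world coordinates). Camera axes: x right, y down, z forward; pixel columns grow to the right and rows downward; lengths in mm; the calibration is good to about 2 mm. A picture is of the moment at which its call begins. There is no depth.
- robot.job_done(): hands the job in, once; it reports no verdict.
Trained networks look in a picture, given as the dict that the camera call returned (one of the last four; its "shot" number tells which), for a name from the list of things; names that differ only in an ending like _2 or _b are one class to them, and where a whole thing is asked for, a point or a joint stands for the part that bears it (a point fixed in the world has none). Each returns a list of dicts, best first, with "score" (0 to 1); they miss things now and then, are a little off and sometimes report something else, mostly with a low value. They report only what shows in the picture. A call takes as long as a camera call. They do not tell look-alikes from the thing itself.
- masks_of(target, picture): "pixels" (384x512 bool, what is visible of it) and "bbox" ([left, top, right, bottom] in pixels, round what is visible of it).
The state is a dict: "clock": time; "joint_positions": joint angles; "qvel": joint speeds; "joint_efforts": joint torques, N m; "eef_pos": TCP position; "eef_rot": TCP orientation; "force": force on the tool from outside, world axes, zero at the start; "wrist_torque": the same for the moment, N m; "gripper_width": opening from 0.0 (shut) to 1.0 (fully open).
Only numpy, scipy, OpenCV 4.12 (cv2) and the standard library are available. Lean on these libraries where they do the work, as an engineer would, in place of code of your own. Each camera call takes 0.05 s, during which the arm holds its last target.

TASK

Sort the returns in the pantry: stand the two loose swing-top bottles in the two empty bays of the black crate, one in each, stand the whole can in the loading well of the can crusher, lay the flattened can flat on the free floor of the upper grey basket, and stand the loose glass jar in the free half of the jar tray. Keep the bottles and the jar upright all the way and leave everything released and at rest.

Things in the scene. Friction and masses are not known exactly. Their poses are not given: they have to be found in the camera images.
- bottle_a_mid (a point): First loose amber glass swing-top bottle, standing: round body 58 mm across up to 78 mm, shoulder, then a straight round neck 26 mm across from 110 to 154 mm above its foot, white stopper with a wire bail above, 170 mm tall in all. Point: on its axis half-way up, 85 mm above its foot; z up along the bottle. Grip it by the neck, 45 to 60 mm above this point (the body is too low to reach past the neck).
- bottle_b_mid (a point): Second (identical) loose amber glass swing-top bottle, standing: round body 58 mm across up to 78 mm, shoulder, then a straight round neck 26 mm across from 110 to 154 mm above its foot, white stopper with a wire bail above, 170 mm tall in all. Point: on its axis half-way up, 85 mm above its foot; z up along the bottle. Grip it by the neck, 45 to 60 mm above this point (the body is too low to reach past the neck).
- can_mid (a point): Loose whole empty aluminium can, standing: 53 mm across, 110 mm tall, slightly narrowed at the top 12 mm and bottom 8 mm, very light. Point: on its axis half-way up, 55 mm above its foot; z up. Best gripped 35 mm above this point.
- flat_can_mid (a point): Loose flattened aluminium can lying on the table: a ridged disc 60 mm across, 24 mm thick. Point: its centre, 12 mm above its underside; z is its axis. Other flattened cans, not to be moved, lie fixed in the basket.
- jar_mid (a point): Loose clear glass jar with a plain steel lid, standing: 64 mm across, glass sides straight from the foot to 66 mm, lid 59 mm across, 90 mm tall in all. Point: on its axis half-way up, 45 mm above its foot; z up. Best gripped about 10 mm above this point. An identical jar, not to be moved, stands fixed in the jar tray.
- crate: Fixed black plastic crate, 170 x 170 x 90 mm, walls and the cross of dividers 6 mm, four square bays 76 mm wide with floor 6 mm up. Origin: centre of its underside; z up. Bay centres at x = +-41 mm, y = +-41 mm in its frame. Its two bays at +x hold fixed bottles (like the loose ones, tops at 176 mm); the two at -x, nearer the robot, are empty. Its yaw varies by about 15 degrees.
- baskets: Fixed stack of two grey plastic baskets, 200 mm (x) x 165 mm (y), one set in the other. Origin: centre of the stack's underside; z up. Upper basket: inside 180 x 145 mm, floor 39 mm and rim 100 mm above the origin, walls 4 mm. Two flattened cans lie fixed at its +x end (centres x = 57, y = +-36 mm); the floor at the -x end, nearer the robot, is free: its middle is at x = -33, y = 0 mm. Its yaw varies by about 15 degrees.
- crusher: Fixed small aluminium can crusher, 200 mm (x) x 120 mm (y). Origin: centre of its underside; z up. Its loading well, open at the top, is at the -x end, nearer the robot: well centre x = -47, y = 0 mm, inside 78 mm (x) x 74 mm (y), floor 20 mm and rim 65 mm above the origin. Behind it (+x of the well) is the ram housing, 85 mm high, with a black press button on top (does not move, not needed) reaching 107 mm. Its yaw varies by about 15 degrees.
- jar_tray: Fixed light wooden jar tray, 190 mm (x) x 100 mm (y), rim 25 mm high, walls and floor 6 mm. Origin: centre of its underside; z up. A jar stands fixed at x = 47, y = 0 mm; the half at -x, nearer the robot, is free: its middle is at x = -47, y = 0 mm. Fingers fit best closing along the tray's y. Its yaw varies by about 15 degrees.
Not all that is in view belongs to the job. What is shaped like the part that bears bottle_a_mid but blue, pink or red is not meant.

How it is judged (in metres and radians):
At the end, for the whole second after the job is handed in: Bottles in the two -x bays, can in the well: within 15 mm of centre; jar in the tray at x -62 to -12, y +-16 mm; all upright (0.15 rad). Flat can flat on the upper basket's floor, at x -62 to 12, y +-48 mm. Heights within 8 mm, all below 0.02 m/s (((x of bottle_a_mid in the frame of crate between -0.056 and -0.026 m and y of bottle_a_mid in the frame of crate between 0.026 and 0.056 m and z of bottle_a_mid in the frame of crate between 0.083 and 0.099 m and x of bottle_b_mid in the frame of crate between -0.056 and -0.026 m and y of bottle_b_mid in the frame of crate between -0.056 and -0.026 m and z of bottle_b_mid in the frame of crate between 0.083 and 0.099 m) or (x of bottle_b_mid in the frame of crate between -0.056 and -0.026 m and y of bottle_b_mid in the frame of crate between 0.026 and 0.056 m and z of bottle_b_mid in the frame of crate between 0.083 and 0.099 m and x of bottle_a_mid in the frame of crate between -0.056 and -0.026 m and y of bottle_a_mid in the frame of crate between -0.056 and -0.026 m and z of bottle_a_mid in the frame of crate between 0.083 and 0.099 m)) and x of can_mid in the frame of crusher between -0.062 and -0.032 m and y of can_mid in the frame of crusher between -0.015 and 0.015 m and z of can_mid in the frame of crusher between 0.067 and 0.083 m and x of jar_mid in the frame of jar_tray between -0.062 and -0.012 m and y of jar_mid in the frame of jar_tray between -0.016 and 0.016 m and z of jar_mid in the frame of jar_tray between 0.043 and 0.059 m and x of flat_can_mid in the frame of baskets between -0.062 and 0.012 m and y of flat_can_mid in the frame of baskets between -0.048 and 0.048 m and z of flat_can_mid in the frame of baskets between 0.043 and 0.059 m and angle between each of bottle_a_mid, bottle_b_mid, can_mid, jar_mid's own z axis and vertical below 0.15 rad and angle between the z axis of flat_can_mid and the z axis of baskets, either way round below 0.15 rad and linear speed of each of bottle_a, bottle_b, can, jar, flat_can below 0.02 m/s); the robot touches nothing.
It fails at once if a bottle or the jar is tipped over (more than 0.8 rad from upright) (angle between any of bottle_a_mid, bottle_b_mid, jar_mid's own z axis and vertical above 0.8 rad).
It also fails if it takes over 144 s, if anything falls off the work surface, if the arm or the gripper's body presses on something with over 40 N, if the wrist force passes 120 N, or if a joint passes its speed limit or range.

## Working session

There is one attempt and no reset: what is moved stays moved. The work goes in short steps, Python scripts to look and compute and a tool call to move; the robot and the scene stay as the last step left them, time stands still between calls to the robot, and variables do not carry over. Pictures are saved under pics/ and viewed, and the job is handed in when it is done.

Besides the shell and the picture viewer there is one more tool, called after "Call:" by a JSON object that holds its "method" and its "body", one argument or row to a line. play_rows: Moves the arm, as the interface text tells. Its arguments: {"type":"object","properties":{"gripper":{"type":"array","items":{"type":"number"}},"offset":{"type":"array","items":{"type":"array","items":{"type":"number"}}},"twist":{"type":"array","items":{"type":"array","items":{"type":"number"}}},"grip_force":{"type":"number"}},"required":["gripper","offset","twist"]}

```bash
ls; mkdir -p pics; python3 - <<'E'
from rig import status, imaging, robot, masks_of
import cv2,pickle
print(status.observe())
for n in("side","top"):
    p=imaging.camera(n); cv2.imwrite(f"pics/{n}0.png",p["frame"]); pickle.dump(p,open(f"{n}0.pkl","wb"))
    print(n,p["mtx"],p["distortion"],p["extrinsics"],p["shot"])
    for t in["bottle_a_mid","can_mid","flat_can_mid","jar_mid","crate","baskets","crusher","jar_tray"]:
        print(t,[(round(m["score"],2),m["bbox"]) for m in masks_of(t,p)])
E
```

```text
pics
{'clock': 0.0, 'joint_positions': array([ 1.13920512e+00,  2.59358569e-01,  1.53610682e+00, -2.05528860e-05,
        1.34798787e+00, -2.02800168e-01]), 'qvel': array([-1.52986185e-04,  5.65727260e-05,  1.26611360e-03, -4.28126851e-04,
        1.31748024e-03,  2.12738349e-03]), 'joint_efforts': array([-5.61222769e-04, -4.46040916e+01, -2.90560287e+01, -4.17980791e-04,
        1.20608820e-02, -5.51854566e-05]), 'eef_pos': array([124.49554872, 535.17444023, 230.45678456]), 'eef_rot': array([-2.80644441e-04,  1.14143864e-01,  9.93463795e-01, -8.87019786e-04]), 'force': array([ 0.52306429,  0.08199186, -1.07181787]), 'wrist_torque': array([ 0.05554737, -0.014289  ,  0.03566719]), 'gripper_width': 1.0045844035613798}
side [[406.72995648   0.         249.97518306]
 [  0.         406.72995648 189.55357812]
 [  0.           0.           1.        ]] [-0.01341722  0.          0.          0.          0.        ] [[ 9.70174289e-01 -1.50958670e-01  1.89666362e-01  2.35478798e+02]
 [-2.41922388e-01 -6.52482654e-01  7.18150364e-01 -9.03632489e+02]
 [ 1.53429871e-02 -7.42615557e-01 -6.69542177e
[... 926 characters left out ...]
6e-01  1.21493851e+03]
 [ 0.00000000e+00  0.00000000e+00  0.00000000e+00  1.00000000e+00]] 2
bottle_a_mid [(0.91, [291.6, 195.1, 310.0, 215.5]), (0.87, [326.8, 189.0, 356.4, 212.8]), (0.84, [330.6, 163.0, 356.6, 185.7]), (0.76, [321.6, 256.7, 346.6, 277.4]), (0.68, [305.4, 229.1, 324.7, 247.6]), (0.4, [274.5, 94.6, 328.5, 165.1])]
can_mid [(0.8, [194.3, 201.5, 212.7, 218.2]), (0.66, [292.5, 192.9, 311.8, 215.4])]
flat_can_mid [(0.48, [339.0, 224.6, 352.4, 240.2])]
jar_mid [(0.69, [238.8, 188.2, 263.6, 211.7])]
crate [(0.96, [99.3, 134.8, 162.0, 197.7])]
baskets [(0.58, [273.2, 92.6, 329.1, 164.6])]
crusher [(0.83, [189.8, 100.8, 230.2, 170.7])]
jar_tray [(0.55, [353.3, 149.2, 390.4, 206.1])]
```

```bash
python3 - <<'E'
import cv2
for n in("side","top"):
    a=cv2.imread(f"pics/{n}0.png"); cv2.imwrite(f"pics/{n}0b.png",cv2.resize(a,(800,600),interpolation=cv2.INTER_CUBIC))
E
```

```text
(no output)
```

View pics/side0b.png

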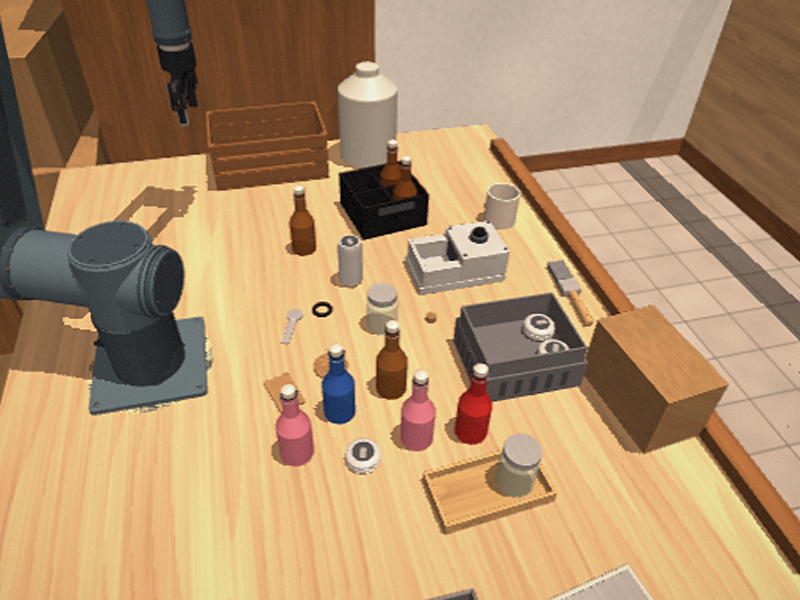

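View pics/top0b.png

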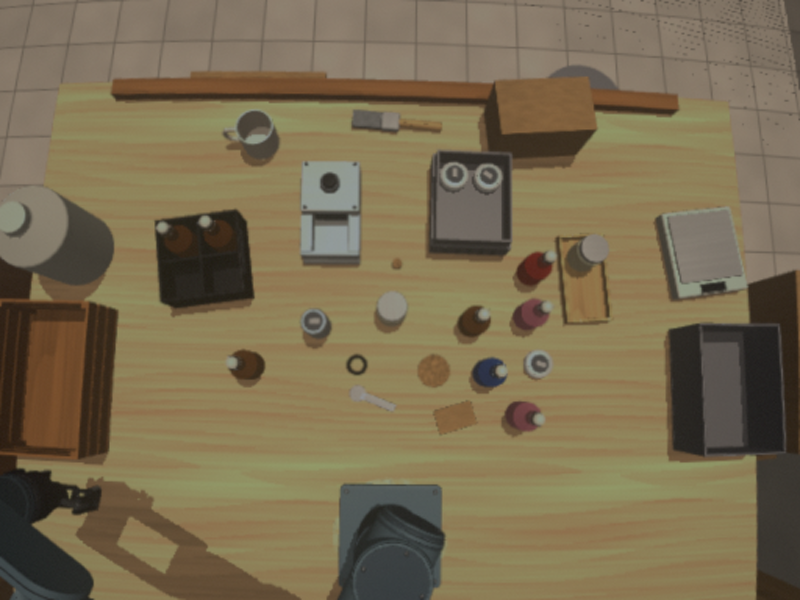

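```bash
cat > h.py <<'E'
import numpy as np,cv2,pickle
def load(n): return pickle.load(open(n+".pkl","rb"))
def proj(p,X):
    X=np.asarray(X,float).reshape(-1,3); W=np.linalg.inv(p["extrinsics"])
    r,_=cv2.Rodrigues(W[:3,:3]); u,_=cv2.projectPoints(X,r,W[:3,3],p["mtx"],np.array(p["distortion"]));return u[:,0]
def back(p,uv,z):
    n=cv2.undistortPoints(np.array(uv,float).reshape(-1,1,2),p["mtx"],np.array(p["distortion"]))[:,0]
    E=p["extrinsics"]; d=np.c_[n,np.ones(len(n))]@E[:3,:3].T; o=E[:3,3]
    return o+d*((z-o[2])/d[:,2])[:,None]
def crop(fr,x0,y0,w,h,s,name,lines=[]):
    a=cv2.resize(fr[y0:y0+h,x0:x0+w],None,fx=s,fy=s,interpolation=cv2.INTER_CUBIC)
    for L,c in lines: cv2.polylines(a,[np.int32((np.asarray(L)+.5-[x0,y0])*s)],False,c,1,cv2.LINE_AA)
    for k in range(0,w,20): cv2.putText(a,str(x0+k),(k*s,9),0,.33,(0,255,255),1)
    for k in range(0,h,20): cv2.putText(a,str(y0+k),(0,k*s+5),0,.33,(0,255,255),1)
    cv2.imwrite(name,a)
E
python3 - <<'E'
from h import *
t=load("top0")["frame"];s=load("side0")["frame"]
crop(t,90,90,150,110,5,"pics/t1.png")
crop(t,255,85,150,125,5,"pics/t2.png")
crop(s,205,85,130,110,5,"pics/s1.png")
crop(s,255,180,130,165,4,"pics/s2.png") if 0 else crop(s,255,180,130,165,3,"pics/s2.png")
E
```

```text
(no output)
```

View pics/t1.png

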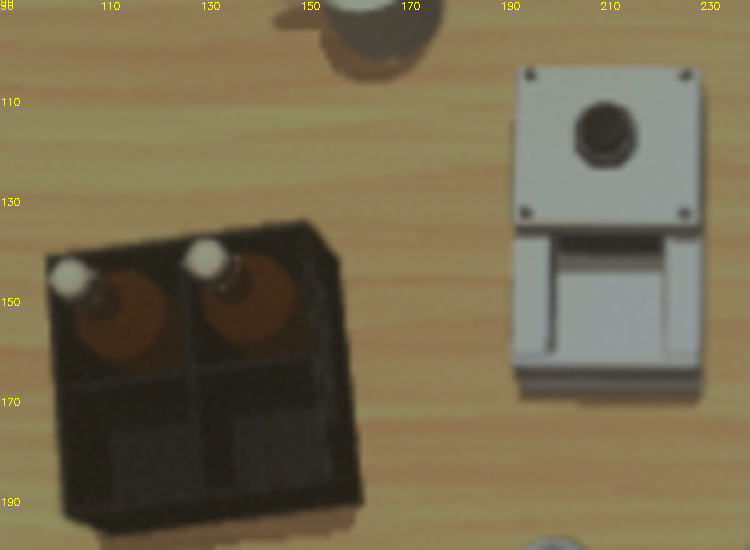

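View pics/t2.png

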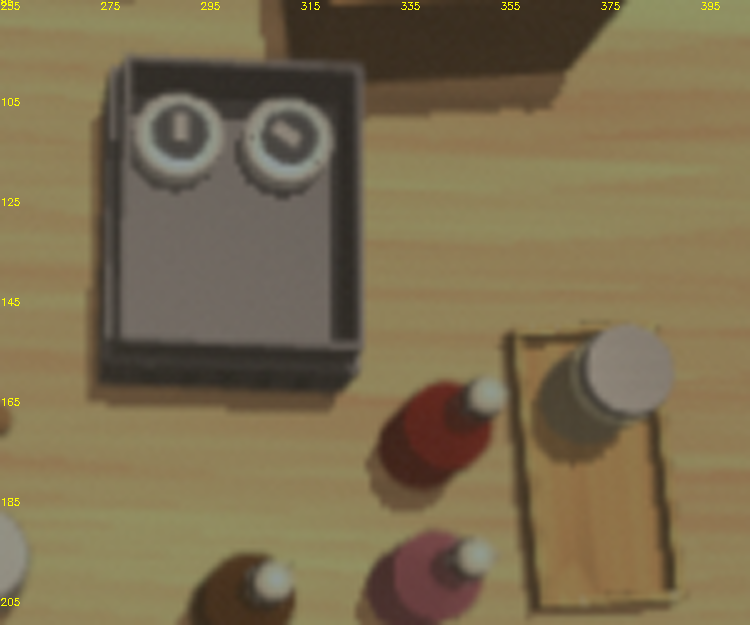

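View pics/s1.png

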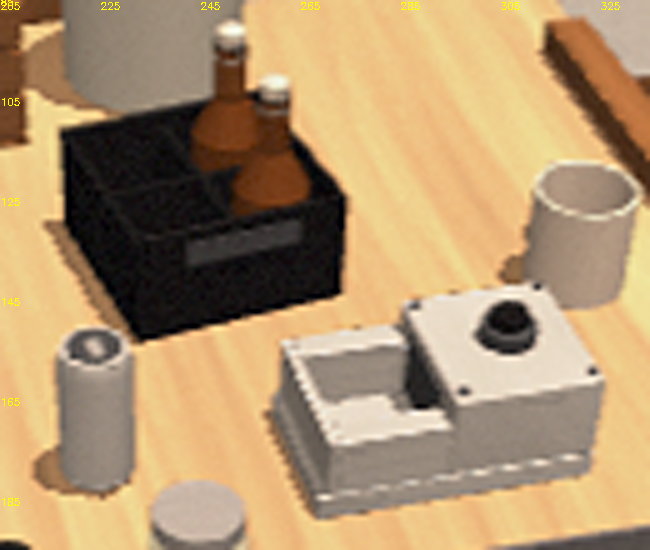

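View pics/s2.png

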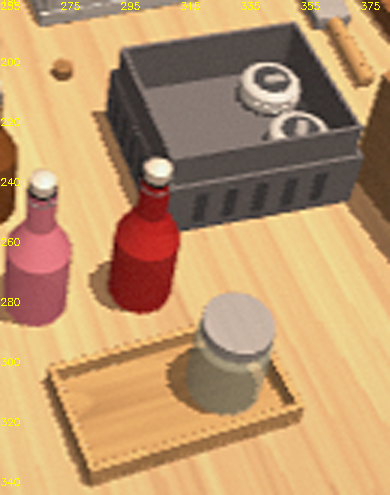

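```bash
python3 - <<'E'
from h import *
t=load("top0");s=load("side0")
def T1(*l): return [(90+a/5-.5,90+b/5-.5) for a,b in l]
def T2(*l): return [(255+a/5-.5,85+b/5-.5) for a,b in l]
def S1(*l): return [(205+a/5-.5,85+b/5-.5) for a,b in l]
def S2(*l): return [(255+a/3-.5,180+b/3-.5) for a,b in l]
np.set_printoptions(precision=1,suppress=True)
print("crate top TL TR BL",back(t,T1((47,257),(307,220),(65,517)),90)[:,:2])
print("base TR BR BL",back(t,T1((340,260),(363,503),(100,535)),0)[:,:2])
print("crate side rim L F R",back(s,S1((62,130),(150,240),(345,195)),90)[:,:2]); print("base L F R",back(s,S1((68,215),(142,340),(340,292)),0)[:,:2])
print("crusher housing",back(t,T1((517,67),(702,67),(514,228),(702,228)),85)[:,:2]); print("rim",back(t,T1((513,366),(702,366)),65)[:,:2])
print("base",back(t,T1((520,400),(702,397)),0)[:,:2]);print("side base",back(s,S1((278,408),(318,517),(585,475)),0)[:,:2])
print("side housing",back(s,S1((408,300),(462,402),(605,372),(545,283)),85)[:,:2]);print("side rim",back(s,S1((282,342),(328,440)),65)[:,:2])
print("bask TL TR BR BL",back(t,T2((127,58),(362,65),(360,345),(118,343)),100)[:,:2])
print("side rim L,far,R,front",back(s,S2((122,45),(290,22),(362,128),(165,160)),100)[:,:2])
print("tray TL BL BR",back(t,T2((505,332),(533,612),(675,602)),25)[:,:2])
print("side L,F,R",back(s,S2((50,372),(92,470),(302,407)),25)[:,:2])
E
```

```text
crate top TL TR BL [[621.9 488.4]
 [648.  322.8]
 [456.3 462.6]]
base TR BR BL [[647.8 322.5]
 [482.1 297.3]
 [457.1 473.1]]
crate side rim L F R [[456.7 462.1]
 [491.  299.3]
 [645.6 325.4]]
base L F R [[461.3 479.4]
 [484.2 300.9]
 [647.2 327.4]]
crusher housing [[753.8 195.8]
 [756.2  77.2]
 [646.4 192.5]
 [648.8  74.1]]
rim [[561.9 192. ]
 [564.3  72.6]]
base [[553.5 196. ]
 [558.   74.9]]
side base [[562.8 199.2]
 [558.6  78.8]
 [752.7  79.1]]
side housing [[653.1 194. ]
 [652.8  76.5]
 [757.7  85.7]
 [754.7 192.1]]
side rim [[561.6 192. ]
 [563.2  81.5]]
bask TL TR BR BL [[ 777.5  -81.9]
 [ 778.1 -233.3]
 [ 592.6 -228. ]
 [ 590.   -76.8]]
side rim L,far,R,front [[ 594.2  -74.5]
 [ 772.8  -80.4]
 [ 775.8 -233.4]
 [ 582.8 -228.8]]
tray TL BL BR [[ 623.9 -343.7]
 [ 435.8 -357.3]
 [ 443.9 -454.1]]
side L,F,R [[ 437.8 -369.6]
 [ 445.3 -461.8]
 [ 630.3 -449.7]]
```

```bash
cat >> h.py <<'E'
PROF={"bottle":[(0,29),(78,29),(110,13),(154,13),(170,9)],"can":[(0,23),(8,26.5),(98,26.5),(110,23)],"jar":[(0,32),(66,32),(68,29.5),(90,29.5)],"flat":[(0,30),(24,30)]}
def sil(p,prof,x,y,z0=0,roi=None,ss=4):
    m=np.zeros((384*ss,512*ss),np.uint8); th=np.linspace(0,2*np.pi,40)
    for (za,ra),(zb,rb) in zip(prof[:-1],prof[1:]):
        P=np.r_[np.c_[x+ra*np.cos(th),y+ra*np.sin(th),0*th+z0+za],np.c_[x+rb*np.cos(th),y+rb*np.sin(th),0*th+z0+zb]]
        cv2.fillConvexPoly(m,cv2.convexHull(np.float32((proj(p,P)+.5)*ss)).astype(np.int32),1)
    return cv2.resize(m.astype(np.float32),(512,384),interpolation=cv2.INTER_AREA)
def ring(p,x,y,z,r):
    th=np.linspace(0,2*np.pi,40); return proj(p,np.c_[x+r*np.cos(th),y+r*np.sin(th),0*th+z])
def box(p,c,yaw,lx,ly,z,off=(0,0)):
    q=np.array([[1,1],[1,-1],[-1,-1],[-1,1],[1,1]])*[lx/2,ly/2]+off; R=np.array([[np.cos(yaw),-np.sin(yaw)],[np.sin(yaw),np.cos(yaw)]])
    return proj(p,np.c_[q@R.T+c,np.full(5,z)])
POSE={"crate":(552.2,393.3,.156),"crusher":(656,135.5,.02),"baskets":(683,-154.5,-.01),"jar_tray":(534,-404,.073)}
E
python3 - <<'E'
from h import *
from scipy.optimize import minimize
from rig import imaging,masks_of
pics=[imaging.camera("top"),imaging.camera("side")]
for p,n in zip(pics,("top1","side1")): pickle.dump(p,open(n+".pkl","wb"))
names={"bottle":"bottle_a_mid","can":"can_mid","jar":"jar_mid","flat":"flat_can_mid"}
M={k:[[d for d in masks_of(v,p)] for p in pics] for k,v in names.items()}
for k in M:
    for ci,p in enumerate(pics):
        for d in M[k][ci]:
            ys,xs=np.nonzero(d["pixels"]); col=p["frame"][d["pixels"]].mean(0)
            g=back(p,[(xs.mean(),ys.mean())],PROF[k][-1][0]/2)[0][:2]
            f=lambda v:np.abs(sil(p,PROF[k],*v)-d["pixels"]).sum()
            r=minimize(f,g,method="Nelder-Mead",options=dict(initial_simplex=[g,g+[20,0],g+[0,20]],xatol=.3,fatol=.3,maxiter=60))
            print(k,("top","side")[ci],round(d["score"],2),len(xs),col.round(),r.x.round(1),round(r.fun,1))
E
```

```text
bottle top 0.94 390 [41. 52. 87.] [ 546.4 -289.9] 30.9
bottle top 0.86 345 [ 65.  70. 100.] [ 245.4 -262. ] 50.1
bottle top 0.82 399 [ 67.  74. 102.] [ 452.9 -282.8] 20.8
bottle top 0.56 367 [74. 70. 69.] [ 333.2 -195.7] 20.8
bottle top 0.55 299 [46. 64. 79.] [ 434.3 -160.8] 47.6
bottle side 0.77 833 [114.  78.  61.] [ 331.  -191.9] 50.1
bottle side 0.75 862 [105. 105. 179.] [ 449.1 -280.1] 49.9
bottle side 0.71 916 [106. 105. 181.] [ 246.6 -262.5] 43.7
bottle side 0.67 720 [ 41.  72. 116.] [ 433.1 -157.8] 91.1
bottle side 0.65 859 [ 42.  50. 149.] [ 545.9 -288. ] 53.0
bottle side 0.31 2321 [25. 32. 45.] [549.5 340.7] 1800.6
can top 0.76 310 [ 88.  97. 100.] [423.8 156.8] 18.1
can top 0.26 359 [115. 129. 134.] [456.9   7.3] 66.2
can side 0.75 458 [120. 134. 148.] [421.8 161.7] 50.9
jar top 0.64 330 [117. 130. 135.] [458.2   6. ] 48.4
jar side 0.9 519 [131. 155. 174.] [456.6   9.6] 119.8
flat top 0.71 196 [105. 113. 114.] [ 356.  -303.6] 105.9
flat side 0.64 376 [153. 166. 179.] [ 351.6 -298.8] 101.1
```

```bash
python3 - <<'E'
from h import *
from scipy.optimize import minimize
t=load("top1");s=load("side1")
def fit(p,roi,kind,thr,g):
    x0,y0,x1,y1=roi; m=np.zeros((384,512),bool)
    hsv=cv2.cvtColor(p["frame"],cv2.COLOR_BGR2HSV)
    sub=p["frame"][y0:y1,x0:x1]; m[y0:y1,x0:x1]=thr(sub.astype(int),hsv[y0:y1,x0:x1].astype(int))
    m2=cv2.morphologyEx(m.astype(np.uint8),cv2.MORPH_OPEN,np.ones((2,2)))
    f=lambda v:np.abs(sil(p,PROF[kind],*v)-m).sum()
    g=np.array(g,float)
    r=minimize(f,g,method="Nelder-Mead",options=dict(initial_simplex=[g,g+[20,0],g+[0,20]],xatol=.3,fatol=.3,maxiter=60))
    print(roi,m.sum(),r.x.round(1),round(r.fun,1)); return r.x
dark=lambda b,h:(b[...,2]<95)|((h[...,1]<70)&(b.min(-1)>100))
ta=fit(t,(143,220,172,246),"bottle",dark,(360,300)); 
sa=fit(s,(180,115,206,166),"bottle",lambda b,h:(b[...,2]<130)|((h[...,1]<60)),(360,300))
A=(0,255,0)
a=(ta+sa)/2
def ov(p,o):
    L=[]
    for (x,y),k in o:
        for z,r in PROF[k]: L.append((ring(p,x,y,z,r),A))
    return L
objs=[(a,"bottle"),((433.5,-159.3),"bottle"),((423,159),"can"),((457.5,7.5),"jar"),((354,-301),"flat")]
def cont(p):
    L=[];B=(255,100,0)
    x,y,w=POSE["crate"];L+=[(box(p,(x,y),w,170,170,z),B) for z in(0,90)]
    x,y,w=POSE["crusher"];L+=[(box(p,(x,y),w,200,120,0),B),(box(p,(x,y),w,78,74,65,(-47,0)),A)]
    x,y,w=POSE["baskets"];L+=[(box(p,(x,y),w,188,153,100),B),(box(p,(x,y),w,180,145,39),A)]
    x,y,w=POSE["jar_tray"];L+=[(box(p,(x,y),w,190,100,0),B),(box(p,(x,y),w,190,100,25),A)]
    return L
crop(t["frame"],95,90,150,160,4,"pics/t3.png",ov(t,objs)+cont(t))
crop(t["frame"],230,85,165,200,3,"pics/t4.png",ov(t,objs)+cont(t))
crop(s["frame"],175,85,160,140,4,"pics/s3.png",ov(s,objs)+cont(s))
crop(s["frame"],200,170,190,180,3,"pics/s4.png",ov(s,objs)+cont(s))
E
```

```text
(143, 220, 172, 246) 349 [338.3 296.3] 44.4
(180, 115, 206, 166) 419 [336.9 296.3] 194.1
```

View pics/t3.png

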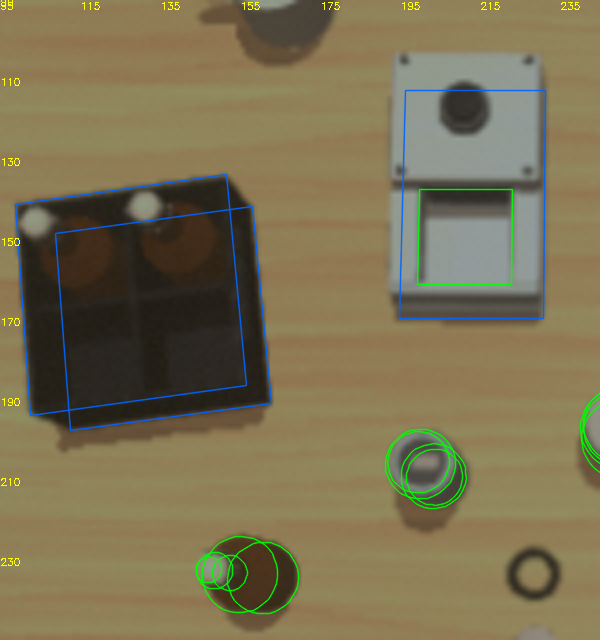

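View pics/t4.png

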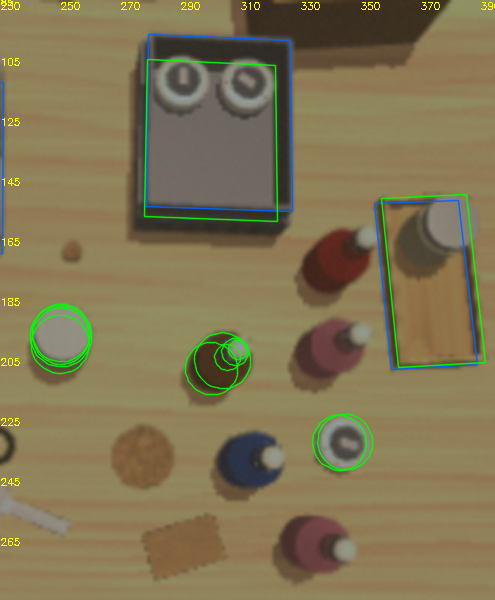

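View pics/s3.png

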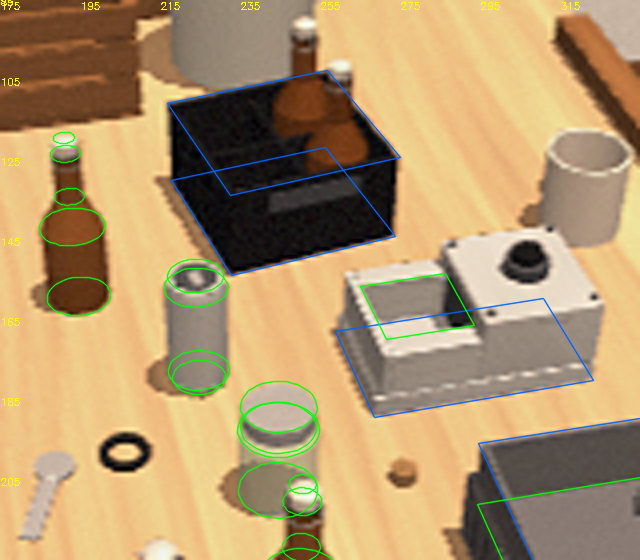

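View pics/s4.png

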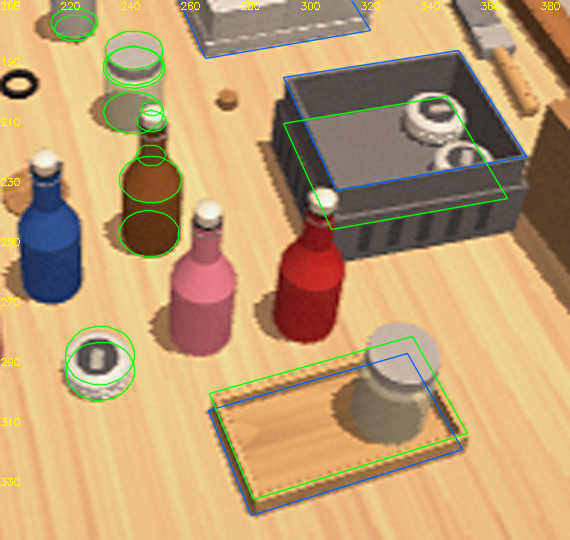

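```bash
cat > plan.py <<'E'
import sys,numpy as np
from scipy.spatial.transform import Rotation as R
from rig import status
o=status.observe(); w,x,y,z=o["eef_rot"]; C=R.from_quat([x,y,z,w]); p=o["eef_pos"]
v=[float(a) for a in sys.argv[1:]]
def T(psi): 
    a=np.radians(psi); ty=np.array([-np.sin(a),np.cos(a),0]); tz=np.array([0,0,-1.]); return R.from_matrix(np.c_[np.cross(ty,tz),ty,tz])
yc=C.as_matrix()[:,1]; print("t",round(o["clock"],1),"pos",p.round(1),"psi",np.degrees(np.arctan2(-yc[0],yc[1])).round(1),"F",o["force"].round(1),"g",round(o["gripper_width"],3),"q",o["joint_positions"].round(2))
for k in range(0,len(v),4):
    d=np.array(v[k:k+3])-p; off=C.inv().apply(d)/1000; tw=np.degrees((C.inv()*T(v[k+3])).as_rotvec())
    print("->",v[k:k+4],"off",off.round(4),"twist",tw.round(2),"dist",np.linalg.norm(d).round())
E
python3 plan.py 337.6 296.3 225 8.9
```

```text
t 1.4 pos [124.7 535.7 231.3] psi -13.1 F [-0.4  0.2  0.1] g 0.997 q [ 1.14  0.26  1.54 -0.    1.35 -0.2 ]
-> [337.6, 296.3, 225.0, 8.9] off [-0.2616 -0.1848  0.0063] twist [ -0.     0.   -22.01] dist 320.0
```

Look-alikes (top-view px):
- **Bottles:** loose amber at (157,233) and (304,206); fixed amber in the crate at (112,150) and (138,148); blue (314,238), pink (341,201) and (336,267), red (343,171).
- **Jars:** loose (251,197), fixed in the tray (379,160).
- **Cans:** whole can (202,206), mug (162,85).
- **Flat discs:** loose flat can (344,233), fixed ones in the basket, cork coaster (277,237).

I choose the two loose amber bottles, the loose jar, the whole can and the loose flat can. The overlay crops fit all of them.

Call:
{"method": "play_rows", "body": {
  "gripper": [0.085,0.085,0.085,0.085,0.085,0.085,0.085,0.085,0.085,0.085],
  "offset": [
    [-0.02,-0.014,0],
    [-0.05,-0.035,0],
    [-0.08,-0.056,0.001],
    [-0.11,-0.077,0.002],
    [-0.14,-0.098,0.003],
    [-0.17,-0.12,0.004],
    [-0.2,-0.141,0.005],
    [-0.23,-0.162,0.006],
    [-0.25,-0.176,0.006],
    [-0.2616,-0.1848,0.0063]
  ],
  "twist": [
    [0,0,-2],
    [0,0,-4],
    [0,0,-7],
    [0,0,-9],
    [0,0,-12],
    [0,0,-14],
    [0,0,-17],
    [0,0,-19],
    [0,0,-21],
    [0,0,-22]
  ]
}}

```text
clock: 2.23
eef_pos: [339.5, 294.2, 225.2]
eef_rot: [0.0, -0.077, 0.997, -0.0]
force: [-0.2, 0.4, -0.1]
gripper_width: 0.992
```

```bash
python3 plan.py 337.6 296.3 225 8.9 337.6 296.3 120 8.9
```

```text
t 2.2 pos [339.5 294.2 225.2] psi 8.9 F [-0.2  0.4 -0.1] g 0.992 q [ 0.47  0.08  1.77 -0.    1.29 -1.26]
-> [337.6, 296.3, 225.0, 8.9] off [0.0016 0.0023 0.0002] twist [-0.03  0.05 -0.05] dist 3.0
-> [337.6, 296.3, 120.0, 8.9] off [0.0017 0.0024 0.1052] twist [-0.03  0.05 -0.05] dist 105.0
```

Call:
{"method": "play_rows", "body": {
  "gripper": [0.085,0.085,0.085,0.085,0.085,0.085,0.085,0.085],
  "offset": [
    [0,0,0.015],
    [0,0,0.03],
    [0,0,0.045],
    [0,0,0.06],
    [0,0,0.075],
    [0,0,0.09],
    [0,0,0.1],
    [0,0,0.105]
  ],
  "twist": [
    [0,0,0],
    [0,0,0],
    [0,0,0],
    [0,0,0],
    [0,0,0],
    [0,0,0],
    [0,0,0],
    [0,0,0]
  ]
}}

```text
clock: 2.9
eef_pos: [336.9, 295.9, 118.7]
eef_rot: [-0.001, -0.077, 0.997, -0.0]
force: [0.8, -0.0, -0.3]
gripper_width: 0.996
```

```bash
python3 plan.py 337.6 296.3 120 8.9; python3 - <<'E'
from h import *
from rig import imaging
for n in("top","side"):
    p=imaging.camera(n); pickle.dump(p,open(n+"2.pkl","wb"))
    crop(p["frame"],*((110,180,100,90) if n=="top" else (160,90,80,90)),6,f"pics/{n}2.png",[(ring(p,337.6,296.3,z,r),(0,255,0)) for z,r in PROF["bottle"]])
E
python3 -c "
import cv2,numpy as np
a=cv2.imread('pics/top2.png');b=cv2.imread('pics/side2.png');cv2.imwrite('pics/c2.png',cv2.resize(np.hstack([a[:540,:600],b[:540]]),(800,400)))"
```

```text
t 2.9 pos [336.9 295.9 118.7] psi 8.9 F [ 0.8 -0.  -0.3] g 0.996 q [ 0.47  0.19  1.92 -0.    1.03 -1.25]
-> [337.6, 296.3, 120.0, 8.9] off [-0.0008  0.0002 -0.0013] twist [-0.04 -0.12 -0.01] dist 2.0
```

View pics/c2.png

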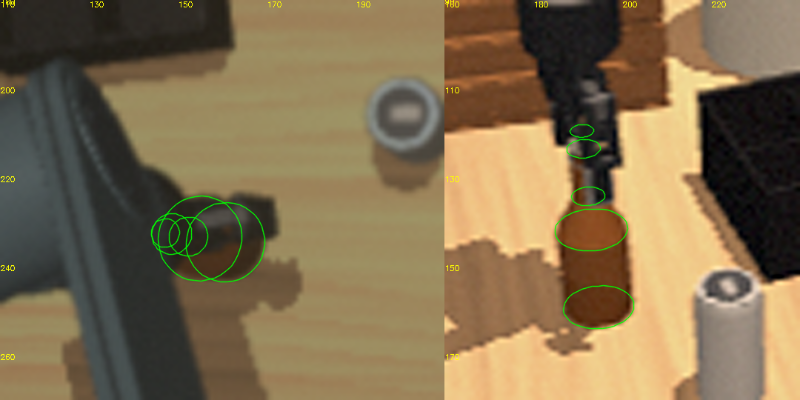

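The top view is blocked by the arm. In the side view the gripper straddles the neck at about (192,115), and the bottle hasn't moved. Closing.

Call:
{"method": "play_rows", "body": {
  "gripper": [0.06,0.04,0.02,0.01,0.01,0.01,0.01,0.01,0.01,0.01],
  "offset": [
    [0,0,0],
    [0,0,0],
    [0,0,0],
    [0,0,0],
    [0,0,0],
    [0,0,0],
    [0,0,0],
    [0,0,0],
    [0,0,0],
    [0,0,0]
  ],
  "twist": [
    [0,0,0],
    [0,0,0],
    [0,0,0],
    [0,0,0],
    [0,0,0],
    [0,0,0],
    [0,0,0],
    [0,0,0],
    [0,0,0],
    [0,0,0]
  ],
  "grip_force": 50
}}

```text
clock: 3.83
eef_pos: [338.1, 296.2, 120.6]
eef_rot: [0.001, -0.078, 0.997, -0.0]
force: [0.4, -2.2, 5.4]
gripper_width: 0.285
```

Call:
{"method": "play_rows", "body": {
  "gripper": [0.01,0.01,0.01,0.01,0.01,0.01,0.01,0.01,0.01,0.01],
  "offset": [
    [0,0,-0.003],
    [0,0,-0.01],
    [0,0,-0.02],
    [0,0,-0.035],
    [0,0,-0.055],
    [0,0,-0.075],
    [0,0,-0.095],
    [0,0,-0.115],
    [0,0,-0.125],
    [0,0,-0.13]
  ],
  "twist": [
    [0,0,0],
    [0,0,0],
    [0,0,0],
    [0,0,0],
    [0,0,0],
    [0,0,0],
    [0,0,0],
    [0,0,0],
    [0,0,0],
    [0,0,0]
  ]
}}

```text
clock: 4.67
eef_pos: [338.1, 296.8, 251.6]
eef_rot: [0.001, -0.078, 0.997, 0.001]
force: [0.8, -0.5, -2.4]
gripper_width: 0.289
```

```bash
python3 plan.py 505.3 427.4 250 8.9
```

```text
t 4.7 pos [338.1 296.8 251.6] psi 8.9 F [ 0.8 -0.5 -2.4] g 0.289 q [ 0.47  0.06  1.73  0.    1.35 -1.25]
-> [505.3, 427.4, 250.0, 8.9] off [-0.1854  0.1031  0.0022] twist [ 0.07  0.14 -0.  ] dist 212.0
```

Call:
{"method": "play_rows", "body": {
  "gripper": [0.01,0.01,0.01,0.01,0.01,0.01,0.01,0.01,0.01,0.01],
  "offset": [
    [-0.005,0.003,0],
    [-0.018,0.01,0],
    [-0.04,0.022,0],
    [-0.067,0.037,0],
    [-0.094,0.052,0],
    [-0.121,0.067,0],
    [-0.147,0.082,0],
    [-0.168,0.093,0],
    [-0.18,0.1,0],
    [-0.1854,0.1031,0]
  ],
  "twist": [
    [0,0,0],
    [0,0,0],
    [0,0,0],
    [0,0,0],
    [0,0,0],
    [0,0,0],
    [0,0,0],
    [0,0,0],
    [0,0,0],
    [0,0,0]
  ]
}}

```text
clock: 5.5
eef_pos: [505.9, 427.8, 246.6]
eef_rot: [-0.002, -0.077, 0.997, -0.001]
force: [-0.4, -1.2, -3.1]
gripper_width: 0.292
```

Call:
{"method": "play_rows", "body": {
  "gripper": [0.01,0.01],
  "offset": [
    [0,0,0],
    [0,0,0]
  ],
  "twist": [
    [0,0,0],
    [0,0,0]
  ]
}}

```text
clock: 5.67
eef_pos: [504.1, 426.5, 248.4]
eef_rot: [-0.001, -0.078, 0.997, -0.001]
force: [-0.1, 0.3, -3.0]
gripper_width: 0.287
```

```bash
python3 - <<'E'
from h import *
from rig import imaging
for n in("top","side"):
    p=imaging.camera(n); pickle.dump(p,open(n+"3.pkl","wb"))
    x,y,w=POSE["crate"]
    L=[(box(p,(x,y),w,170,170,90),(255,100,0)),(box(p,(x,y),w,76,76,90,(-41,41)),(255,100,0)),(box(p,(x,y),w,76,76,90,(-41,-41)),(255,100,0))]
    crop(p["frame"],*((80,110,100,100) if n=="top" else (190,40,80,100)),6,f"pics/{n}3.png",L+[(ring(p,505.3,427.4,z+131,r),(0,255,0)) for z,r in PROF["bottle"]])
E
python3 -c "
import cv2,numpy as np
a=cv2.imread('pics/top3.png');b=cv2.imread('pics/side3.png');cv2.imwrite('pics/c3.png',cv2.resize(np.hstack([a,b]),(800,444)))"; python3 plan.py 505.3 427.4 250 8.9 505.3 427.4 127 8.9
```

```text
t 5.8 pos [503.9 426.3 249.6] psi 8.9 F [-0.2 -1.2 -1. ] g 0.292 q [ 0.53  0.45  1.21 -0.    1.48 -1.19]
-> [505.3, 427.4, 250.0, 8.9] off [-0.0016  0.0008 -0.0004] twist [-0.03 -0.07 -0.  ] dist 2.0
-> [505.3, 427.4, 127.0, 8.9] off [-0.0017  0.0009  0.1226] twist [-0.03 -0.07 -0.  ] dist 123.0
```

View pics/c3.png

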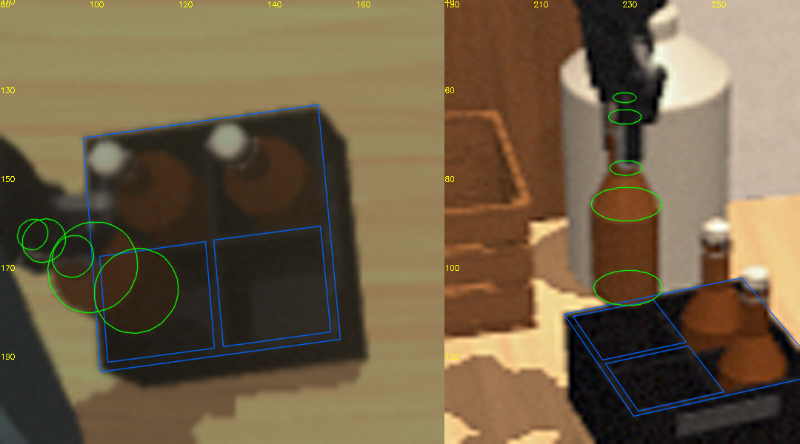

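The bottle hangs upright over the +y bay and both overlays agree. Lowering it.

Call:
{"method": "play_rows", "body": {
  "gripper": [0.01,0.01,0.01,0.01,0.01,0.01,0.01,0.01,0.01,0.01],
  "offset": [
    [0,0,0.006],
    [-0.001,0,0.02],
    [-0.001,0.001,0.038],
    [-0.001,0.001,0.056],
    [-0.001,0.001,0.074],
    [-0.001,0.001,0.09],
    [-0.001,0.001,0.103],
    [-0.001,0.001,0.112],
    [-0.001,0.001,0.117],
    [-0.001,0.001,0.12]
  ],
  "twist": [
    [0,0,0],
    [0,0,0],
    [0,0,0],
    [0,0,0],
    [0,0,0],
    [0,0,0],
    [0,0,0],
    [0,0,0],
    [0,0,0],
    [0,0,0]
  ]
}}

```text
clock: 6.6
eef_pos: [505.3, 427.8, 129.6]
eef_rot: [-0.0, -0.077, 0.997, -0.0]
force: [0.7, -0.1, -2.3]
gripper_width: 0.294
```

Call:
{"method": "play_rows", "body": {
  "gripper": [0.01,0.01,0.01,0.01],
  "offset": [
    [0,0,0],
    [0,0,0.001],
    [0,0,0.002],
    [0,0,0.002]
  ],
  "twist": [
    [0,0,0],
    [0,0,0],
    [0,0,0],
    [0,0,0]
  ]
}}

```text
clock: 6.93
eef_pos: [505.9, 428.2, 128.6]
eef_rot: [0.0, -0.078, 0.997, 0.0]
force: [0.7, -0.3, -1.8]
gripper_width: 0.292
```

Call:
{"method": "play_rows", "body": {
  "gripper": [0.01,0.01,0.01,0.01],
  "offset": [
    [0,0,0.001],
    [0,0,0.002],
    [0,0,0.003],
    [0,0,0.003]
  ],
  "twist": [
    [0,0,0],
    [0,0,0],
    [0,0,0],
    [0,0,0]
  ]
}}

```text
clock: 7.27
eef_pos: [506.3, 428.2, 126.6]
eef_rot: [0.001, -0.078, 0.997, 0.0]
force: [-1.4, -1.1, 5.5]
gripper_width: 0.296
```

Contact (+5 N). Releasing, opening to about 60 mm.

Call:
{"method": "play_rows", "body": {
  "gripper": [0.025,0.03,0.035,0.04,0.05,0.06,0.06,0.06],
  "offset": [
    [0,0,0],
    [0,0,0],
    [0,0,0],
    [0,0,0],
    [0,0,0],
    [0,0,0],
    [0,0,0],
    [0,0,0]
  ],
  "twist": [
    [0,0,0],
    [0,0,0],
    [0,0,0],
    [0,0,0],
    [0,0,0],
    [0,0,0],
    [0,0,0],
    [0,0,0]
  ]
}}

```text
clock: 7.93
eef_pos: [505.6, 428.0, 124.9]
eef_rot: [-0.0, -0.078, 0.997, -0.0]
force: [0.8, -0.6, 0.9]
gripper_width: 0.704
```

Call:
{"method": "play_rows", "body": {
  "gripper": [0.06,0.06,0.06,0.06,0.06,0.06,0.06,0.06],
  "offset": [
    [0,0,-0.005],
    [0,0,-0.015],
    [0,0,-0.03],
    [0,0,-0.05],
    [0,0,-0.075],
    [0,0,-0.1],
    [0,0,-0.125],
    [0,0,-0.13]
  ],
  "twist": [
    [0,0,0],
    [0,0,0],
    [0,0,0],
    [0,0,0],
    [0,0,0],
    [0,0,0],
    [0,0,0],
    [0,0,0]
  ]
}}

```text
clock: 8.6
eef_pos: [507.4, 429.2, 261.7]
eef_rot: [0.004, -0.078, 0.997, 0.002]
force: [-0.0, -0.0, 1.8]
gripper_width: 0.703
```

```bash
python3 plan.py 433.5 -159.3 255 8.9
```

```text
t 8.6 pos [507.4 429.2 261.7] psi 8.9 F [-0.  -0.   1.8] g 0.703 q [ 0.53  0.45  1.19  0.    1.5  -1.19]
-> [433.5, -159.3, 255.0, 8.9] off [ 0.1641 -0.57    0.0032] twist [ 0.2   0.51 -0.  ] dist 593.0
```

Call:
{"method": "play_rows", "body": {
  "gripper": [0.06,0.07,0.085,0.085,0.085,0.085,0.085,0.085,0.085,0.085],
  "offset": [
    [0.006,-0.02,0],
    [0.014,-0.05,0],
    [0.024,-0.085,0],
    [0.034,-0.12,0],
    [0.044,-0.155,0],
    [0.055,-0.19,0],
    [0.065,-0.225,0],
    [0.075,-0.26,0],
    [0.085,-0.295,0],
    [0.095,-0.33,0]
  ],
  "twist": [
    [0,0,0],
    [0,0,0],
    [0,0,0],
    [0,0,0],
    [0,0,0],
    [0,0,0],
    [0,0,0],
    [0,0,0],
    [0,0,0],
    [0,0,0]
  ]
}}

```text
clock: 9.43
eef_pos: [462.1, 85.8, 255.3]
eef_rot: [0.0, -0.078, 0.997, -0.0]
force: [1.3, -0.4, 0.2]
gripper_width: 0.995
```

```bash
python3 plan.py 433.5 -159.3 255 8.9
```

```text
t 9.4 pos [462.1  85.8 255.3] psi 8.9 F [ 1.3 -0.4  0.2] g 0.995 q [-0.05  0.1   1.68 -0.    1.37 -1.78]
-> [433.5, -159.3, 255.0, 8.9] off [ 0.0662 -0.2377  0.0003] twist [-0.01  0.04  0.01] dist 247.0
```

Call:
{"method": "play_rows", "body": {
  "gripper": [0.085,0.085,0.085,0.085,0.085,0.085,0.085,0.085,0.085,0.085],
  "offset": [
    [0.005,-0.02,0],
    [0.013,-0.045,0],
    [0.021,-0.075,0],
    [0.029,-0.105,0],
    [0.038,-0.135,0],
    [0.046,-0.165,0],
    [0.054,-0.195,0],
    [0.06,-0.218,0],
    [0.064,-0.232,0],
    [0.0662,-0.2377,0]
  ],
  "twist": [
    [0,0,0],
    [0,0,0],
    [0,0,0],
    [0,0,0],
    [0,0,0],
    [0,0,0],
    [0,0,0],
    [0,0,0],
    [0,0,0],
    [0,0,0]
  ]
}}

```text
clock: 10.27
eef_pos: [433.8, -160.0, 255.1]
eef_rot: [0.0, -0.076, 0.997, -0.0]
force: [-0.1, -1.1, 0.0]
gripper_width: 0.995
```

Call:
{"method": "play_rows", "body": {
  "gripper": [0.085,0.085],
  "offset": [
    [0,0,0],
    [0,0,0]
  ],
  "twist": [
    [0,0,0],
    [0,0,0]
  ]
}}

```text
clock: 10.43
eef_pos: [434.0, -157.3, 255.0]
eef_rot: [-0.0, -0.077, 0.997, 0.0]
force: [0.2, 0.0, -0.1]
gripper_width: 0.994
```

```bash
python3 plan.py 433.5 -159.3 120 8.9;python3 - <<'E'
from h import *
from rig import imaging
for n in("top","side"):
    p=imaging.camera(n); pickle.dump(p,open(n+"4.pkl","wb"))
    B=[(ring(p,505.3,427.4,z+6,r),(0,255,0)) for z,r in PROF["bottle"]]
    crop(p["frame"],*((90,120,80,90) if n=="top" else (200,70,80,90)),5,f"pics/{n}4.png",B)
E
python3 -c "
import cv2,numpy as np
a=cv2.imread('pics/top4.png');b=cv2.imread('pics/side4.png');cv2.imwrite('pics/c4.png',np.hstack([a,b]))"
```

```text
t 10.4 pos [ 434.  -157.3  255. ] psi 8.9 F [ 0.2  0.  -0.1] g 0.994 q [-0.59  0.08  1.69  0.    1.37 -2.32]
-> [433.5, -159.3, 120.0, 8.9] off [ 0.0008 -0.002   0.135 ] twist [ 0.04  0.   -0.04] dist 135.0
```

View pics/c4.png

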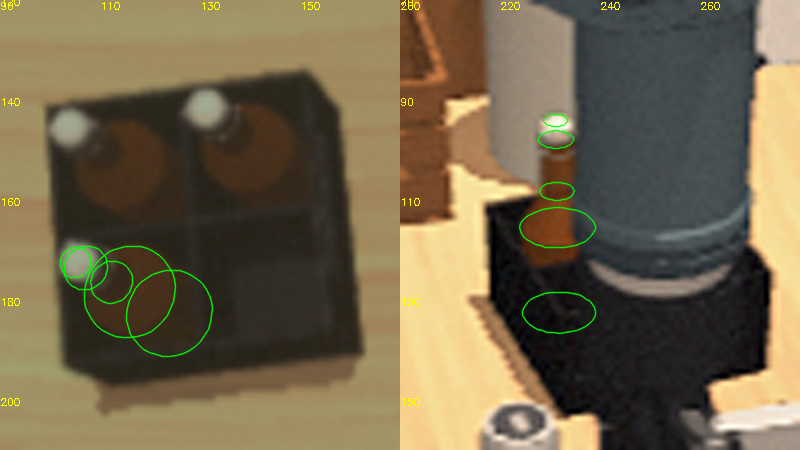

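Bottle A stands in its bay with its stopper at top (103,172), matching the model. Next is bottle B.

Call:
{"method": "play_rows", "body": {
  "gripper": [0.085,0.085,0.085,0.085,0.085,0.085,0.085,0.085,0.085,0.085],
  "offset": [
    [0,-0.001,0.01],
    [0,-0.001,0.03],
    [0,-0.002,0.05],
    [0,-0.002,0.07],
    [0,-0.002,0.09],
    [0,-0.002,0.11],
    [0,-0.002,0.125],
    [0,-0.002,0.132],
    [0,-0.002,0.135],
    [0,-0.002,0.135]
  ],
  "twist": [
    [0,0,0],
    [0,0,0],
    [0,0,0],
    [0,0,0],
    [0,0,0],
    [0,0,0],
    [0,0,0],
    [0,0,0],
    [0,0,0],
    [0,0,0]
  ]
}}

```text
clock: 11.37
eef_pos: [434.3, -159.1, 119.5]
eef_rot: [-0.0, -0.078, 0.997, 0.0]
force: [0.7, -0.0, 0.5]
gripper_width: 0.993
```

Call:
{"method": "play_rows", "body": {
  "gripper": [0.06,0.04,0.02,0.01,0.01,0.01,0.01,0.01,0.01,0.01],
  "offset": [
    [0,0,0],
    [0,0,0],
    [0,0,0],
    [0,0,0],
    [0,0,0],
    [0,0,0],
    [0,0,0],
    [0,0,0],
    [0,0,0],
    [0,0,0]
  ],
  "twist": [
    [0,0,0],
    [0,0,0],
    [0,0,0],
    [0,0,0],
    [0,0,0],
    [0,0,0],
    [0,0,0],
    [0,0,0],
    [0,0,0],
    [0,0,0]
  ],
  "grip_force": 50
}}

```text
clock: 12.2
eef_pos: [435.0, -160.3, 120.6]
eef_rot: [0.001, -0.078, 0.997, -0.001]
force: [0.3, -1.9, 4.6]
gripper_width: 0.291
```

Call:
{"method": "play_rows", "body": {
  "gripper": [0.01,0.01,0.01,0.01,0.01,0.01,0.01,0.01,0.01,0.01],
  "offset": [
    [0,0,-0.003],
    [0,0,-0.01],
    [0,0,-0.025],
    [0,0,-0.045],
    [0,0,-0.065],
    [0,0,-0.085],
    [0,0,-0.105],
    [0,0,-0.125],
    [0,0,-0.145],
    [0,0,-0.15]
  ],
  "twist": [
    [0,0,0],
    [0,0,0],
    [0,0,0],
    [0,0,0],
    [0,0,0],
    [0,0,0],
    [0,0,0],
    [0,0,0],
    [0,0,0],
    [0,0,0]
  ]
}}

```text
clock: 13.03
eef_pos: [435.2, -160.0, 272.9]
eef_rot: [0.002, -0.078, 0.997, -0.001]
force: [0.9, 0.1, -2.8]
gripper_width: 0.289
```

```bash
python3 plan.py 518.1 346.4 260 8.9
```

```text
t 13.0 pos [ 435.2 -160.   272.9] psi 8.9 F [ 0.9  0.1 -2.8] g 0.289 q [-0.59  0.07  1.66  0.    1.41 -2.32]
-> [518.1, 346.4, 260.0, 8.9] off [-0.1602  0.4875  0.0122] twist [-0.13  0.17 -0.  ] dist 513.0
```

Call:
{"method": "play_rows", "body": {
  "gripper": [0.01,0.01,0.01,0.01,0.01,0.01,0.01,0.01,0.01,0.01],
  "offset": [
    [-0.003,0.01,0],
    [-0.01,0.03,0],
    [-0.018,0.056,0],
    [-0.028,0.085,0],
    [-0.038,0.115,0],
    [-0.048,0.145,0],
    [-0.058,0.175,0],
    [-0.067,0.205,0],
    [-0.077,0.235,0],
    [-0.087,0.265,0]
  ],
  "twist": [
    [0,0,0],
    [0,0,0],
    [0,0,0],
    [0,0,0],
    [0,0,0],
    [0,0,0],
    [0,0,0],
    [0,0,0],
    [0,0,0],
    [0,0,0]
  ]
}}

```text
clock: 13.87
eef_pos: [477.8, 117.9, 268.0]
eef_rot: [-0.002, -0.078, 0.997, 0.0]
force: [1.6, -0.7, -2.8]
gripper_width: 0.289
```

```bash
python3 plan.py 518.1 346.4 255 8.9
```

```text
t 13.9 pos [477.8 117.9 268. ] psi 8.9 F [ 1.6 -0.7 -2.8] g 0.289 q [ 0.01  0.13  1.6   0.    1.41 -1.71]
-> [518.1, 346.4, 255.0, 8.9] off [-0.0752  0.2195  0.0129] twist [ 0.06 -0.22  0.  ] dist 232.0
```

Call:
{"method": "play_rows", "body": {
  "gripper": [0.01,0.01,0.01,0.01,0.01,0.01,0.01,0.01,0.01,0.01],
  "offset": [
    [-0.01,0.03,0.001],
    [-0.02,0.058,0.003],
    [-0.03,0.086,0.005],
    [-0.04,0.115,0.007],
    [-0.049,0.142,0.009],
    [-0.058,0.168,0.01],
    [-0.065,0.19,0.01],
    [-0.07,0.205,0.01],
    [-0.074,0.215,0.01],
    [-0.0752,0.2195,0.01]
  ],
  "twist": [
    [0,0,0],
    [0,0,0],
    [0,0,0],
    [0,0,0],
    [0,0,0],
    [0,0,0],
    [0,0,0],
    [0,0,0],
    [0,0,0],
    [0,0,0]
  ]
}}

```text
clock: 14.7
eef_pos: [518.6, 345.6, 257.8]
eef_rot: [-0.002, -0.078, 0.997, -0.0]
force: [-0.1, -0.6, -2.9]
gripper_width: 0.29
```

Call:
{"method": "play_rows", "body": {
  "gripper": [0.01,0.01],
  "offset": [
    [0,0,0],
    [0,0,0]
  ],
  "twist": [
    [0,0,0],
    [0,0,0]
  ]
}}

```text
clock: 14.87
eef_pos: [519.3, 343.4, 259.2]
eef_rot: [-0.001, -0.077, 0.997, -0.0]
force: [1.4, 0.4, -1.6]
gripper_width: 0.291
```

```bash
python3 plan.py 518.1 346.4 128 8.9
```

```text
t 14.9 pos [519.3 343.4 259.2] psi 8.9 F [ 1.4  0.4 -1.6] g 0.291 q [ 0.41  0.38  1.3  -0.    1.47 -1.32]
-> [518.1, 346.4, 128.0, 8.9] off [0.0005 0.0032 0.1312] twist [-0.05 -0.09 -0.01] dist 131.0
```

Call:
{"method": "play_rows", "body": {
  "gripper": [0.01,0.01,0.01,0.01,0.01,0.01,0.01,0.01,0.01,0.01],
  "offset": [
    [0,0.001,0.006],
    [0,0.002,0.02],
    [0,0.002,0.04],
    [0,0.002,0.06],
    [0,0.002,0.08],
    [0,0.002,0.098],
    [0,0.002,0.112],
    [0,0.002,0.122],
    [0,0.002,0.127],
    [0,0.002,0.13]
  ],
  "twist": [
    [0,0,0],
    [0,0,0],
    [0,0,0],
    [0,0,0],
    [0,0,0],
    [0,0,0],
    [0,0,0],
    [0,0,0],
    [0,0,0],
    [0,0,0]
  ]
}}

```text
clock: 15.7
eef_pos: [519.4, 345.3, 129.5]
eef_rot: [-0.0, -0.077, 0.997, -0.0]
force: [-0.4, 0.3, -1.8]
gripper_width: 0.288
```

Call:
{"method": "play_rows", "body": {
  "gripper": [0.01,0.01,0.01,0.01],
  "offset": [
    [0,0,0],
    [0,0,0.001],
    [0,0,0.002],
    [0,0,0.002]
  ],
  "twist": [
    [0,0,0],
    [0,0,0],
    [0,0,0],
    [0,0,0]
  ]
}}

```text
clock: 16.03
eef_pos: [519.8, 346.1, 128.7]
eef_rot: [0.001, -0.078, 0.997, 0.0]
force: [0.2, 0.3, -2.4]
gripper_width: 0.293
```

Call:
{"method": "play_rows", "body": {
  "gripper": [0.01,0.01,0.01,0.01,0.01],
  "offset": [
    [0,0,0.001],
    [0,0,0.002],
    [0,0,0.003],
    [0,0,0.003],
    [0,0,0.003]
  ],
  "twist": [
    [0,0,0],
    [0,0,0],
    [0,0,0],
    [0,0,0],
    [0,0,0]
  ]
}}

```text
clock: 16.45
eef_pos: [520.2, 346.2, 126.6]
eef_rot: [0.001, -0.078, 0.997, 0.0]
force: [-0.9, -1.5, 4.9]
gripper_width: 0.292
```

Call:
{"method": "play_rows", "body": {
  "gripper": [0.025,0.03,0.035,0.04,0.05,0.055,0.055,0.055],
  "offset": [
    [0,0,0],
    [0,0,0],
    [0,0,0],
    [0,0,0],
    [0,0,0],
    [0,0,0],
    [0,0,0],
    [0,0,0]
  ],
  "twist": [
    [0,0,0],
    [0,0,0],
    [0,0,0],
    [0,0,0],
    [0,0,0],
    [0,0,0],
    [0,0,0],
    [0,0,0]
  ]
}}

```text
clock: 17.12
eef_pos: [519.5, 346.0, 124.9]
eef_rot: [-0.0, -0.078, 0.997, -0.0]
force: [-0.3, -1.1, -0.5]
gripper_width: 0.64
```

Call:
{"method": "play_rows", "body": {
  "gripper": [0.055,0.055,0.055,0.055,0.055,0.055,0.055,0.055],
  "offset": [
    [0,0,-0.005],
    [0,0,-0.015],
    [0,0,-0.03],
    [0,0,-0.05],
    [0,0,-0.07],
    [0,0,-0.085],
    [0,0,-0.095],
    [0,0,-0.1]
  ],
  "twist": [
    [0,0,0],
    [0,0,0],
    [0,0,0],
    [0,0,0],
    [0,0,0],
    [0,0,0],
    [0,0,0],
    [0,0,0]
  ]
}}

```text
clock: 17.78
eef_pos: [520.3, 346.3, 227.7]
eef_rot: [0.002, -0.078, 0.997, 0.001]
force: [0.3, -1.5, -0.0]
gripper_width: 0.639
```

```bash
python3 plan.py 423 159 190 1.2
```

```text
t 17.8 pos [520.3 346.3 227.7] psi 8.9 F [ 0.3 -1.5 -0. ] g 0.639 q [ 0.41  0.39  1.35 -0.    1.39 -1.32]
-> [423.0, 159.0, 190.0, 1.2] off [ 0.1252 -0.1701  0.0371] twist [0.07 0.2  7.69] dist 214.0
```

Call:
{"method": "play_rows", "body": {
  "gripper": [0.06,0.07,0.085,0.085,0.085,0.085,0.085,0.085,0.085,0.085],
  "offset": [
    [0.01,-0.014,0],
    [0.028,-0.038,0],
    [0.046,-0.062,0.002],
    [0.064,-0.087,0.008],
    [0.082,-0.111,0.015],
    [0.098,-0.133,0.022],
    [0.111,-0.151,0.029],
    [0.12,-0.163,0.034],
    [0.1245,-0.169,0.037],
    [0.125,-0.17,0.037]
  ],
  "twist": [
    [0,0,1],
    [0,0,2],
    [0,0,3],
    [0,0,4],
    [0,0,5],
    [0,0,6],
    [0,0,7],
    [0,0,7.5],
    [0,0,7.7],
    [0,0,7.7]
  ]
}}

```text
clock: 18.62
eef_pos: [421.2, 157.7, 187.3]
eef_rot: [-0.001, -0.01, 1.0, -0.0]
force: [-1.2, -0.4, -0.3]
gripper_width: 0.994
```

Call:
{"method": "play_rows", "body": {
  "gripper": [0.085,0.085],
  "offset": [
    [0,0,0],
    [0,0,0]
  ],
  "twist": [
    [0,0,0],
    [0,0,0]
  ]
}}

```text
clock: 18.78
eef_pos: [423.1, 159.3, 188.4]
eef_rot: [0.0, -0.011, 1.0, 0.0]
force: [0.8, -1.0, 0.2]
gripper_width: 0.997
```

```bash
python3 plan.py 423 159 71 1.2
```

```text
t 18.8 pos [423.1 159.3 188.4] psi 1.2 F [ 0.8 -1.   0.2] g 0.997 q [ 0.11  0.12  1.82  0.    1.2  -1.48]
-> [423.0, 159.0, 71.0, 1.2] off [ 0.0002 -0.0003  0.1174] twist [0.02 0.06 0.01] dist 117.0
```

Call:
{"method": "play_rows", "body": {
  "gripper": [0.085,0.085,0.085,0.085,0.085,0.085,0.085,0.085,0.085,0.085],
  "offset": [
    [0,0,0.01],
    [0,0,0.025],
    [0,0,0.04],
    [0,0,0.055],
    [0,0,0.07],
    [0,0,0.085],
    [0,0,0.1],
    [0,0,0.11],
    [0,0,0.116],
    [0,0,0.117]
  ],
  "twist": [
    [0,0,0],
    [0,0,0],
    [0,0,0],
    [0,0,0],
    [0,0,0],
    [0,0,0],
    [0,0,0],
    [0,0,0],
    [0,0,0],
    [0,0,0]
  ]
}}

```text
clock: 19.62
eef_pos: [422.1, 159.3, 70.1]
eef_rot: [-0.001, -0.011, 1.0, -0.0]
force: [-1.1, -0.8, 0.0]
gripper_width: 0.994
```

Call:
{"method": "play_rows", "body": {
  "gripper": [0.075,0.07,0.065,0.06,0.055,0.05,0.045,0.045,0.045,0.045],
  "offset": [
    [0,0,0],
    [0,0,0],
    [0,0,0],
    [0,0,0],
    [0,0,0],
    [0,0,0],
    [0,0,0],
    [0,0,0],
    [0,0,0],
    [0,0,0]
  ],
  "twist": [
    [0,0,0],
    [0,0,0],
    [0,0,0],
    [0,0,0],
    [0,0,0],
    [0,0,0],
    [0,0,0],
    [0,0,0],
    [0,0,0],
    [0,0,0]
  ],
  "grip_force": 20
}}

```text
clock: 20.45
eef_pos: [423.0, 158.6, 71.7]
eef_rot: [0.001, -0.01, 1.0, -0.0]
force: [-0.2, -1.2, 6.7]
gripper_width: 0.614
```

Call:
{"method": "play_rows", "body": {
  "gripper": [0.045,0.045,0.045,0.045,0.045,0.045,0.045,0.045,0.045],
  "offset": [
    [0,0,-0.003],
    [0,0,-0.01],
    [0,0,-0.02],
    [0,0,-0.035],
    [0,0,-0.055],
    [0,0,-0.075],
    [0,0,-0.09],
    [0,0,-0.1],
    [0,0,-0.1]
  ],
  "twist": [
    [0,0,0],
    [0,0,0],
    [0,0,0],
    [0,0,0],
    [0,0,0],
    [0,0,0],
    [0,0,0],
    [0,0,0],
    [0,0,0]
  ]
}}

```text
clock: 21.2
eef_pos: [423.6, 159.0, 173.5]
eef_rot: [0.002, -0.01, 1.0, 0.0]
force: [0.4, -0.1, -0.5]
gripper_width: 0.616
```

```bash
python3 plan.py 609 134.6 175 1.2;python3 - <<'E'
from h import *
from rig import imaging
for n in("top","side"):
    p=imaging.camera(n)
    crop(p["frame"],*((90,110,130,130) if n=="top" else (180,80,130,130)),3,f"pics/{n}5.png",[(ring(p,518.1,346.4,z+6,r),(0,255,0)) for z,r in PROF["bottle"]]+[(ring(p,505.3,427.4,z+6,r),(0,255,0)) for z,r in PROF["bottle"]])
E
python3 -c "
import cv2,numpy as np
a=cv2.imread('pics/top5.png');b=cv2.imread('pics/side5.png');cv2.imwrite('pics/c5.png',np.hstack([a,b]))"
```

```text
t 21.2 pos [423.6 159.  173.5] psi 1.2 F [ 0.4 -0.1 -0.5] g 0.616 q [ 0.11  0.13  1.85  0.    1.16 -1.48]
-> [609.0, 134.6, 175.0, 1.2] off [-0.1849 -0.0282 -0.0007] twist [ 0.03  0.26 -0.  ] dist 187.0
```

View pics/c5.png

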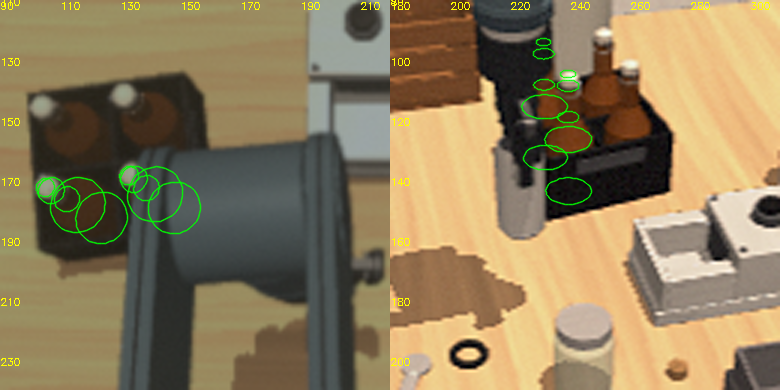

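Both bottles are in their bays and the can is gripped at side (217,145). Moving it to the well.

Call:
{"method": "play_rows", "body": {
  "gripper": [0.045,0.045,0.045,0.045,0.045,0.045,0.045,0.045,0.045,0.045],
  "offset": [
    [-0.005,-0.001,0],
    [-0.018,-0.003,0],
    [-0.04,-0.006,0],
    [-0.067,-0.01,0],
    [-0.094,-0.014,0],
    [-0.121,-0.018,0],
    [-0.147,-0.022,0],
    [-0.168,-0.026,0],
    [-0.18,-0.0275,0],
    [-0.1845,-0.028,0]
  ],
  "twist": [
    [0,0,0],
    [0,0,0],
    [0,0,0],
    [0,0,0],
    [0,0,0],
    [0,0,0],
    [0,0,0],
    [0,0,0],
    [0,0,0],
    [0,0,0]
  ]
}}

```text
clock: 22.13
eef_pos: [608.9, 133.7, 168.9]
eef_rot: [-0.001, -0.01, 1.0, -0.0]
force: [-0.1, -0.4, -1.4]
gripper_width: 0.615
```

Call:
{"method": "play_rows", "body": {
  "gripper": [0.045,0.045],
  "offset": [
    [0,0,0],
    [0,0,0]
  ],
  "twist": [
    [0,0,0],
    [0,0,0]
  ]
}}

```text
clock: 22.3
eef_pos: [606.4, 134.6, 169.8]
eef_rot: [-0.001, -0.01, 1.0, 0.0]
force: [0.1, 0.3, -0.1]
gripper_width: 0.617
```

```bash
python3 plan.py 609 134.6 92 1.2;python3 - <<'E'
from h import *
from rig import imaging
x,y,w=POSE["crusher"]
for n in("top","side"):
    p=imaging.camera(n)
    crop(p["frame"],*((160,80,90,110) if n=="top" else (235,80,100,110)),4,f"pics/{n}6.png",[(ring(p,609,134.6,z+103,r),(0,255,0)) for z,r in PROF["can"]]+[(box(p,(x,y),w,78,74,65,(-47,0)),(255,0,0))])
E
python3 -c "
import cv2,numpy as np
a=cv2.imread('pics/top6.png');b=cv2.imread('pics/side6.png');cv2.imwrite('pics/c6.png',np.hstack([a,b]))"
```

```text
t 22.3 pos [606.4 134.6 169.8] psi 1.2 F [ 0.1  0.3 -0.1] g 0.617 q [ 0.04  0.43  1.44  0.    1.27 -1.55]
-> [609.0, 134.6, 92.0, 1.2] off [-0.0028 -0.      0.0778] twist [ 0.   -0.15 -0.01] dist 78.0
```

View pics/c6.png

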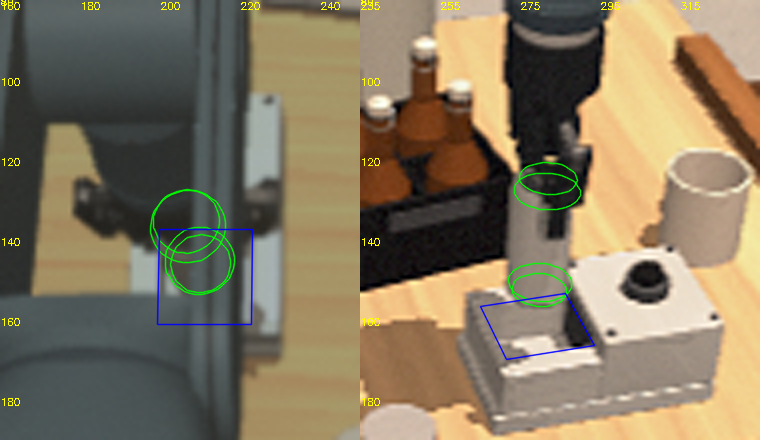

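Call:
{"method": "play_rows", "body": {
  "gripper": [0.045,0.045,0.045,0.045,0.045,0.045,0.045,0.045,0.045,0.045],
  "offset": [
    [-0.002,0,0],
    [-0.003,0,0.005],
    [-0.003,0,0.015],
    [-0.003,0,0.028],
    [-0.003,0,0.042],
    [-0.003,0,0.055],
    [-0.003,0,0.064],
    [-0.003,0,0.07],
    [-0.003,0,0.074],
    [-0.003,0,0.076]
  ],
  "twist": [
    [0,0,0],
    [0,0,0],
    [0,0,0],
    [0,0,0],
    [0,0,0],
    [0,0,0],
    [0,0,0],
    [0,0,0],
    [0,0,0],
    [0,0,0]
  ]
}}

```text
clock: 23.23
eef_pos: [610.1, 134.6, 94.4]
eef_rot: [-0.0, -0.01, 1.0, -0.0]
force: [-0.6, 0.1, 0.4]
gripper_width: 0.619
```

Call:
{"method": "play_rows", "body": {
  "gripper": [0.045,0.045,0.045],
  "offset": [
    [0,0,0.001],
    [0,0,0.001],
    [0,0,0.001]
  ],
  "twist": [
    [0,0,0],
    [0,0,0],
    [0,0,0]
  ]
}}

```text
clock: 23.48
eef_pos: [610.8, 134.6, 94.6]
eef_rot: [0.001, -0.01, 1.0, 0.0]
force: [0.3, -0.4, 0.3]
gripper_width: 0.616
```

Call:
{"method": "play_rows", "body": {
  "gripper": [0.045,0.045,0.045,0.045,0.045],
  "offset": [
    [0,0,0.001],
    [0.001,0,0.002],
    [0.001,0,0.003],
    [0.001,0,0.003],
    [0.001,0,0.003]
  ],
  "twist": [
    [0,0,0],
    [0,0,0],
    [0,0,0],
    [0,0,0],
    [0,0,0]
  ]
}}

```text
clock: 23.9
eef_pos: [609.8, 134.6, 91.7]
eef_rot: [0.001, -0.01, 1.0, 0.0]
force: [0.0, -0.4, 4.0]
gripper_width: 0.615
```

Contact. Releasing slowly, since the can is light.

Call:
{"method": "play_rows", "body": {
  "gripper": [0.053,0.055,0.057,0.06,0.065,0.07,0.075,0.08,0.085,0.085],
  "offset": [
    [0,0,0],
    [0,0,0],
    [0,0,0],
    [0,0,0],
    [0,0,0],
    [0,0,0],
    [0,0,0],
    [0,0,0],
    [0,0,0],
    [0,0,0]
  ],
  "twist": [
    [0,0,0],
    [0,0,0],
    [0,0,0],
    [0,0,0],
    [0,0,0],
    [0,0,0],
    [0,0,0],
    [0,0,0],
    [0,0,0],
    [0,0,0]
  ]
}}

```text
clock: 24.73
eef_pos: [609.3, 134.6, 91.0]
eef_rot: [-0.0, -0.01, 1.0, -0.0]
force: [0.3, -0.1, -0.5]
gripper_width: 0.994
```

Call:
{"method": "play_rows", "body": {
  "gripper": [0.085,0.085,0.085,0.085,0.085,0.085,0.085,0.085],
  "offset": [
    [0,0,-0.005],
    [0,0,-0.015],
    [0,0,-0.03],
    [0,0,-0.05],
    [0,0,-0.07],
    [0,0,-0.09],
    [0,0,-0.11],
    [0,0,-0.115]
  ],
  "twist": [
    [0,0,0],
    [0,0,0],
    [0,0,0],
    [0,0,0],
    [0,0,0],
    [0,0,0],
    [0,0,0],
    [0,0,0]
  ]
}}

```text
clock: 25.4
eef_pos: [611.3, 134.7, 211.0]
eef_rot: [0.004, -0.01, 1.0, 0.0]
force: [0.9, 0.4, 1.3]
gripper_width: 0.993
```

```bash
python3 plan.py 457.5 7.5 190 4.2
```

```text
t 25.4 pos [611.3 134.7 211. ] psi 1.2 F [0.9 0.4 1.3] g 0.993 q [ 0.04  0.4   1.38  0.    1.35 -1.55]
-> [457.5, 7.5, 190.0, 4.2] off [ 0.1565 -0.124   0.0198] twist [-0.    0.42 -3.  ] dist 201.0
```

Call:
{"method": "play_rows", "body": {
  "gripper": [0.085,0.085,0.085,0.085,0.085,0.085,0.085,0.085,0.085,0.085],
  "offset": [
    [0.012,-0.01,0],
    [0.032,-0.026,0],
    [0.056,-0.045,0.002],
    [0.08,-0.064,0.005],
    [0.102,-0.081,0.009],
    [0.122,-0.097,0.013],
    [0.138,-0.11,0.016],
    [0.15,-0.119,0.018],
    [0.156,-0.1235,0.019],
    [0.1565,-0.124,0.019]
  ],
  "twist": [
    [0,0,0],
    [0,0,0],
    [0,0,-1],
    [0,0,-1],
    [0,0,-2],
    [0,0,-2],
    [0,0,-3],
    [0,0,-3],
    [0,0,-3],
    [0,0,-3]
  ]
}}

```text
clock: 26.23
eef_pos: [454.4, 6.8, 186.9]
eef_rot: [-0.0, -0.036, 0.999, 0.0]
force: [0.1, -0.1, -0.4]
gripper_width: 0.995
```

Call:
{"method": "play_rows", "body": {
  "gripper": [0.085,0.085],
  "offset": [
    [0,0,0],
    [0,0,0]
  ],
  "twist": [
    [0,0,0],
    [0,0,0]
  ]
}}

```text
clock: 26.4
eef_pos: [456.3, 7.6, 187.3]
eef_rot: [0.001, -0.037, 0.999, 0.0]
force: [1.2, 0.0, 0.6]
gripper_width: 0.997
```

```bash
python3 plan.py 457.5 7.5 36 4.2;python3 - <<'E'
from h import *
from rig import imaging
x,y,w=POSE["crusher"]
for n in("top","side"):
    p=imaging.camera(n)
    crop(p["frame"],*((160,80,100,140) if n=="top" else (235,80,100,140)),4,f"pics/{n}7.png",[(ring(p,609,134.6,z+20,r),(0,255,0)) for z,r in PROF["can"]]+[(ring(p,457.5,7.5,z,r),(0,255,0)) for z,r in PROF["jar"]]+[(box(p,(x,y),w,78,74,65,(-47,0)),(255,0,0))])
E
python3 -c "
import cv2,numpy as np
a=cv2.imread('pics/top7.png');b=cv2.imread('pics/side7.png');cv2.imwrite('pics/c7.png',np.hstack([a,b]))"
```

```text
t 26.4 pos [456.3   7.6 187.3] psi 4.2 F [1.2 0.  0.6] g 0.997 q [-0.23  0.13  1.82  0.    1.2  -1.87]
-> [457.5, 7.5, 36.0, 4.2] off [-0.001  -0.0002  0.1513] twist [ 0.    0.06 -0.01] dist 151.0
```

View pics/c7.png

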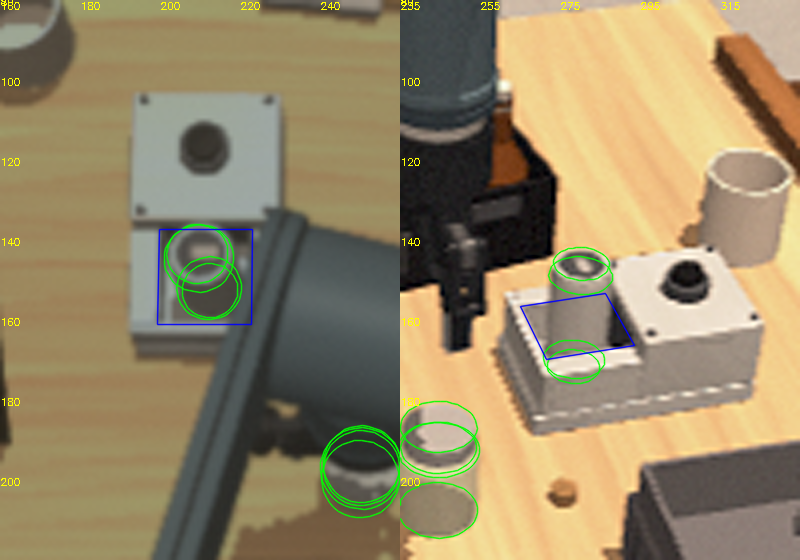

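The can stands centred in the well at top (209,144). Descending on the jar.

Call:
{"method": "play_rows", "body": {
  "gripper": [0.085,0.085,0.085,0.085,0.085,0.085,0.085,0.085],
  "offset": [
    [-0.001,0,0.01],
    [-0.001,0,0.025],
    [-0.001,0,0.045],
    [-0.001,0,0.06],
    [-0.001,0,0.075],
    [-0.001,0,0.085],
    [-0.001,0,0.09],
    [-0.001,0,0.095]
  ],
  "twist": [
    [0,0,0],
    [0,0,0],
    [0,0,0],
    [0,0,0],
    [0,0,0],
    [0,0,0],
    [0,0,0],
    [0,0,0]
  ]
}}

```text
clock: 27.17
eef_pos: [456.3, 7.8, 90.9]
eef_rot: [-0.001, -0.037, 0.999, 0.0]
force: [-0.7, -0.6, -0.3]
gripper_width: 0.999
```

```bash
python3 plan.py 457.5 7.5 36 4.2;python3 - <<'E'
from h import *
from rig import imaging
for n in("top","side"):
    p=imaging.camera(n)
    crop(p["frame"],*((205,155,90,80) if n=="top" else (210,130,80,90)),5,f"pics/{n}8.png",[])
E
python3 -c "
import cv2,numpy as np
a=cv2.imread('pics/top8.png');b=cv2.imread('pics/side8.png');cv2.imwrite('pics/c8.png',np.hstack([a[:400],b[:400,:350]]))"
```

```text
t 27.2 pos [456.3   7.8  90.9] psi 4.2 F [-0.7 -0.6 -0.3] g 0.999 q [-0.23  0.25  1.94  0.    0.96 -1.87]
-> [457.5, 7.5, 36.0, 4.2] off [-0.0013 -0.0004  0.0549] twist [ 0.03 -0.07  0.02] dist 55.0
```

View pics/c8.png

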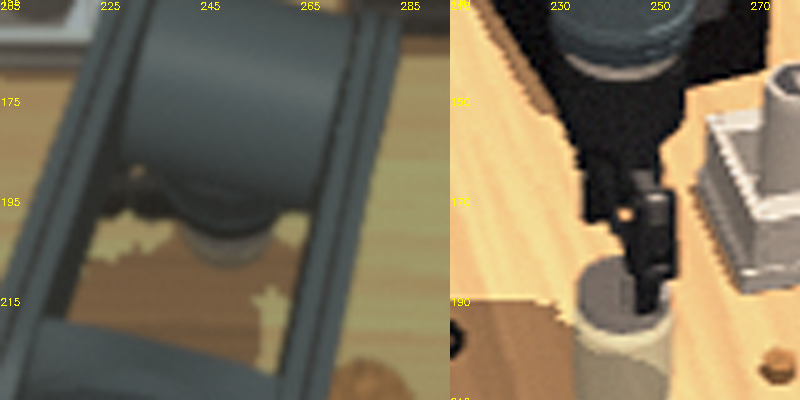

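The gripper is over the jar and nothing looks wrong. Descending slowly while watching the force.

Call:
{"method": "play_rows", "body": {
  "gripper": [0.085,0.085,0.085,0.085,0.085],
  "offset": [
    [-0.001,0,0.004],
    [-0.001,0,0.008],
    [-0.001,0,0.012],
    [-0.001,0,0.016],
    [-0.001,0,0.02]
  ],
  "twist": [
    [0,0,0],
    [0,0,0],
    [0,0,0],
    [0,0,0],
    [0,0,0]
  ]
}}

```text
clock: 27.68
eef_pos: [457.5, 7.5, 71.8]
eef_rot: [0.0, -0.037, 0.999, -0.0]
force: [0.1, 0.7, -0.1]
gripper_width: 0.998
```

Call:
{"method": "play_rows", "body": {
  "gripper": [0.085,0.085,0.085,0.085,0.085,0.085],
  "offset": [
    [0,0,0.006],
    [0,0,0.013],
    [0,0,0.02],
    [0,0,0.027],
    [0,0,0.033],
    [0,0,0.035]
  ],
  "twist": [
    [0,0,0],
    [0,0,0],
    [0,0,0],
    [0,0,0],
    [0,0,0],
    [0,0,0]
  ]
}}

```text
clock: 28.18
eef_pos: [456.7, 7.7, 35.8]
eef_rot: [-0.001, -0.037, 0.999, 0.0]
force: [-0.2, -0.8, 0.9]
gripper_width: 0.994
```

Call:
{"method": "play_rows", "body": {
  "gripper": [0.08,0.075,0.07,0.065,0.06,0.055,0.055,0.055,0.055,0.055],
  "offset": [
    [0,0,0],
    [0,0,0],
    [0,0,0],
    [0,0,0],
    [0,0,0],
    [0,0,0],
    [0,0,0],
    [0,0,0],
    [0,0,0],
    [0,0,0]
  ],
  "twist": [
    [0,0,0],
    [0,0,0],
    [0,0,0],
    [0,0,0],
    [0,0,0],
    [0,0,0],
    [0,0,0],
    [0,0,0],
    [0,0,0],
    [0,0,0]
  ],
  "grip_force": 45
}}

```text
clock: 29.02
eef_pos: [458.2, 6.8, 38.1]
eef_rot: [0.001, -0.037, 0.999, -0.001]
force: [-2.2, -1.9, 6.8]
gripper_width: 0.734
```

Call:
{"method": "play_rows", "body": {
  "gripper": [0.055,0.055,0.055,0.055,0.055,0.055,0.055,0.055,0.055,0.055],
  "offset": [
    [0,0,-0.004],
    [0,0,-0.015],
    [0,0,-0.035],
    [0,0,-0.06],
    [0,0,-0.09],
    [0,0,-0.12],
    [0,0,-0.15],
    [0,0,-0.18],
    [0,0,-0.2],
    [0,0,-0.21]
  ],
  "twist": [
    [0,0,0],
    [0,0,0],
    [0,0,0],
    [0,0,0],
    [0,0,0],
    [0,0,0],
    [0,0,0],
    [0,0,0],
    [0,0,0],
    [0,0,0]
  ]
}}

```text
clock: 29.85
eef_pos: [458.3, 7.6, 250.1]
eef_rot: [0.002, -0.037, 0.999, -0.0]
force: [1.5, -0.3, -3.0]
gripper_width: 0.732
```

```bash
python3 plan.py 487 -407.4 247 4.2
```

```text
t 29.9 pos [458.3   7.6 250.1] psi 4.2 F [ 1.5 -0.3 -3. ] g 0.732 q [-0.23  0.08  1.71  0.    1.35 -1.87]
-> [487.0, -407.4, 247.0, 4.2] off [ 0.0018 -0.4159  0.0035] twist [-0.06  0.25  0.  ] dist 416.0
```

Call:
{"method": "play_rows", "body": {
  "gripper": [0.055,0.055,0.055,0.055,0.055,0.055,0.055,0.055,0.055,0.055],
  "offset": [
    [0,-0.006,0],
    [0,-0.02,0],
    [0,-0.042,0],
    [0,-0.07,0],
    [0.001,-0.1,0],
    [0.001,-0.13,0],
    [0.001,-0.16,0],
    [0.001,-0.19,0],
    [0.001,-0.22,0],
    [0.001,-0.25,0]
  ],
  "twist": [
    [0,0,0],
    [0,0,0],
    [0,0,0],
    [0,0,0],
    [0,0,0],
    [0,0,0],
    [0,0,0],
    [0,0,0],
    [0,0,0],
    [0,0,0]
  ]
}}

```text
clock: 30.68
eef_pos: [473.5, -243.1, 244.4]
eef_rot: [-0.002, -0.036, 0.999, 0.001]
force: [1.2, 0.7, -2.5]
gripper_width: 0.734
```

```bash
python3 plan.py 487 -407.4 247 4.2
```

```text
t 30.7 pos [ 473.5 -243.1  244.4] psi 4.2 F [ 1.2  0.7 -2.5] g 0.734 q [-0.68  0.22  1.55  0.    1.37 -2.33]
-> [487.0, -407.4, 247.0, 4.2] off [-0.0015 -0.1649 -0.003 ] twist [ 0.17 -0.18 -0.03] dist 165.0
```

Call:
{"method": "play_rows", "body": {
  "gripper": [0.055,0.055,0.055,0.055,0.055,0.055,0.055,0.055,0.055,0.055],
  "offset": [
    [0,-0.028,0],
    [0,-0.055,0],
    [0,-0.08,0],
    [0,-0.102,0],
    [0,-0.122,0],
    [-0.001,-0.138,0],
    [-0.001,-0.15,0],
    [-0.001,-0.158,0],
    [-0.001,-0.163,0],
    [-0.001,-0.165,0]
  ],
  "twist": [
    [0,0,0],
    [0,0,0],
    [0,0,0],
    [0,0,0],
    [0,0,0],
    [0,0,0],
    [0,0,0],
    [0,0,0],
    [0,0,0],
    [0,0,0]
  ]
}}

```text
clock: 31.52
eef_pos: [487.5, -406.5, 246.0]
eef_rot: [-0.001, -0.036, 0.999, 0.001]
force: [0.2, -0.3, -2.5]
gripper_width: 0.734
```

Call:
{"method": "play_rows", "body": {
  "gripper": [0.055,0.055],
  "offset": [
    [0,0,0],
    [0,0,0]
  ],
  "twist": [
    [0,0,0],
    [0,0,0]
  ]
}}

```text
clock: 31.68
eef_pos: [487.8, -405.6, 247.0]
eef_rot: [-0.0, -0.037, 0.999, 0.0]
force: [-0.6, -0.1, -2.8]
gripper_width: 0.737
```

```bash
python3 plan.py 487 -407.4 90 4.2;python3 - <<'E'
from h import *
from rig import imaging
x,y,w=POSE["jar_tray"]
for n in("top","side"):
    p=imaging.camera(n)
    crop(p["frame"],*((330,130,100,120) if n=="top" else (250,220,100,120)),4,f"pics/{n}9.png",[(box(p,(x,y),w,190,100,25),(255,0,0))]+[(ring(p,487,-407.4,z+208,r),(0,255,0)) for z,r in PROF["jar"]])
E
python3 -c "
import cv2,numpy as np
a=cv2.imread('pics/top9.png');b=cv2.imread('pics/side9.png');cv2.imwrite('pics/c9.png',np.hstack([a,b]))"
```

```text
t 31.7 pos [ 487.8 -405.6  247. ] psi 4.2 F [-0.6 -0.1 -2.8] g 0.737 q [-0.87  0.4   1.29  0.    1.45 -2.51]
-> [487.0, -407.4, 90.0, 4.2] off [ 0.0009 -0.0018  0.157 ] twist [ 0.03 -0.    0.03] dist 157.0
```

View pics/c9.png

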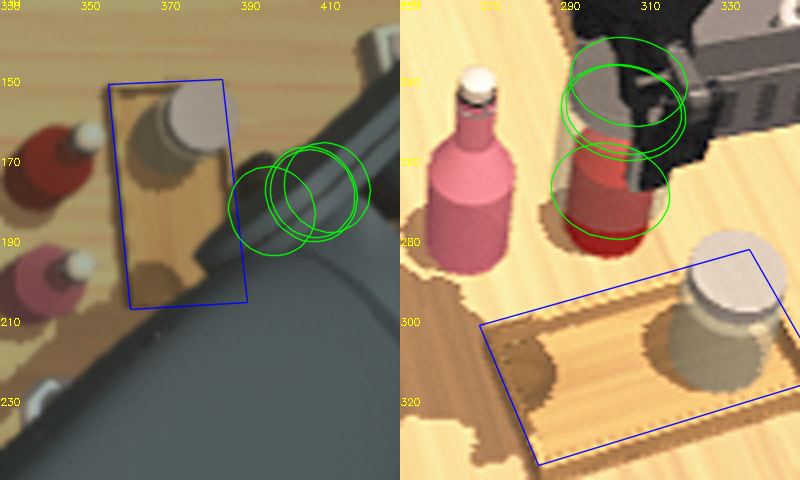

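Call:
{"method": "play_rows", "body": {
  "gripper": [0.055,0.055,0.055,0.055,0.055,0.055,0.055,0.055,0.055,0.055],
  "offset": [
    [0,-0.001,0.006],
    [0,-0.001,0.02],
    [0,-0.001,0.042],
    [0,-0.001,0.066],
    [0,-0.001,0.09],
    [0,-0.001,0.114],
    [0,-0.001,0.138],
    [0,-0.001,0.16],
    [0,-0.001,0.178],
    [0,-0.001,0.19]
  ],
  "twist": [
    [0,0,0],
    [0,0,0],
    [0,0,0],
    [0,0,0],
    [0,0,0],
    [0,0,0],
    [0,0,0],
    [0,0,0],
    [0,0,0],
    [0,0,0]
  ]
}}

```text
clock: 32.62
eef_pos: [487.0, -406.0, 54.5]
eef_rot: [-0.001, -0.037, 0.999, 0.001]
force: [-0.4, 0.7, -2.6]
gripper_width: 0.734
```

Call:
{"method": "play_rows", "body": {
  "gripper": [0.055,0.055,0.055,0.055,0.055],
  "offset": [
    [0,0,0.003],
    [0,0,0.006],
    [0,0,0.008],
    [0,0,0.01],
    [0,0,0.01]
  ],
  "twist": [
    [0,0,0],
    [0,0,0],
    [0,0,0],
    [0,0,0],
    [0,0,0]
  ]
}}

```text
clock: 33.03
eef_pos: [488.2, -407.8, 47.8]
eef_rot: [0.0, -0.037, 0.999, -0.001]
force: [-0.4, 0.0, -2.8]
gripper_width: 0.732
```

```bash
python3 plan.py 487 -407.4 44 4.2;python3 - <<'E'
from h import *
from rig import imaging
x,y,w=POSE["jar_tray"]
p=imaging.camera("side")
crop(p["frame"],250,250,110,110,6,"pics/c10.png",[(box(p,(x,y),w,190,100,25),(255,0,0)),(ring(p,487,-407.4,6,32),(0,255,0)),(ring(p,487,-407.4,96,29.5),(0,255,0))])
E
```

```text
t 33.0 pos [ 488.2 -407.8   47.8] psi 4.2 F [-0.4  0.  -2.8] g 0.732 q [-0.87  0.57  1.53 -0.    1.04 -2.51]
-> [487.0, -407.4, 44.0, 4.2] off [0.0012 0.0005 0.0038] twist [-0.07  0.05 -0.01] dist 4.0
```

View pics/c10.png

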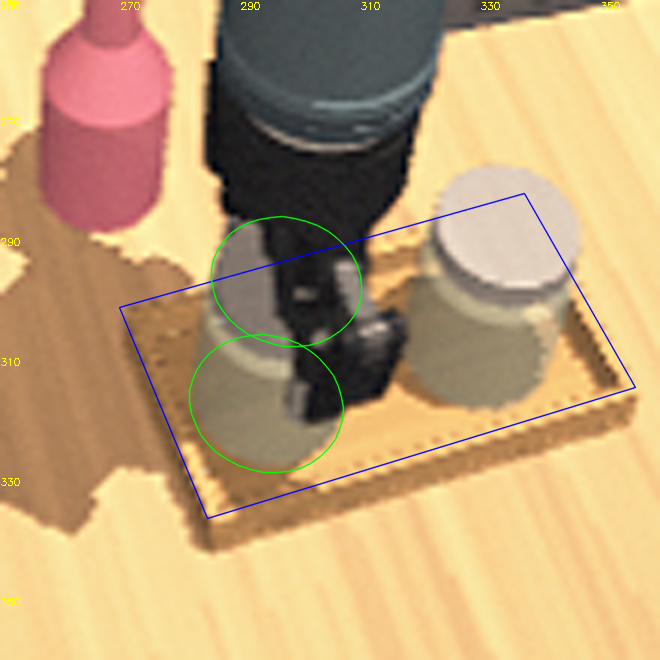

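The jar is inside the tray's free half, about 4 mm above the floor. Lowering it until it touches.

Call:
{"method": "play_rows", "body": {
  "gripper": [0.055,0.055,0.055,0.055,0.055],
  "offset": [
    [0,0,0.001],
    [0,0,0.002],
    [0,0,0.003],
    [0,0,0.004],
    [0,0,0.004]
  ],
  "twist": [
    [0,0,0],
    [0,0,0],
    [0,0,0],
    [0,0,0],
    [0,0,0]
  ]
}}

```text
clock: 33.5
eef_pos: [487.9, -407.5, 44.2]
eef_rot: [0.0, -0.037, 0.999, -0.0]
force: [-1.9, 1.9, 4.2]
gripper_width: 0.737
```

Call:
{"method": "play_rows", "body": {
  "gripper": [0.064,0.066,0.068,0.07,0.075,0.08,0.085,0.085,0.085],
  "offset": [
    [0,0,0],
    [0,0,0],
    [0,0,0],
    [0,0,0],
    [0,0,0],
    [0,0,0],
    [0,0,0],
    [0,0,0],
    [0,0,0]
  ],
  "twist": [
    [0,0,0],
    [0,0,0],
    [0,0,0],
    [0,0,0],
    [0,0,0],
    [0,0,0],
    [0,0,0],
    [0,0,0],
    [0,0,0]
  ]
}}

```text
clock: 34.25
eef_pos: [487.8, -407.4, 43.0]
eef_rot: [-0.0, -0.037, 0.999, 0.0]
force: [-0.4, 1.0, -0.3]
gripper_width: 0.995
```

Call:
{"method": "play_rows", "body": {
  "gripper": [0.085,0.085,0.085,0.085,0.085,0.085,0.085,0.085,0.085,0.085],
  "offset": [
    [0,0,-0.005],
    [0,0,-0.015],
    [0,0,-0.03],
    [0,0,-0.05],
    [0,0,-0.08],
    [0,0,-0.11],
    [0,0,-0.14],
    [0,0,-0.17],
    [0,0,-0.185],
    [0,0,-0.19]
  ],
  "twist": [
    [0,0,0],
    [0,0,0],
    [0,0,0],
    [0,0,0],
    [0,0,0],
    [0,0,0],
    [0,0,0],
    [0,0,0],
    [0,0,0],
    [0,0,0]
  ]
}}

```text
clock: 35.08
eef_pos: [489.0, -408.7, 238.4]
eef_rot: [0.003, -0.037, 0.999, -0.003]
force: [0.8, 0.0, 0.5]
gripper_width: 0.994
```

```bash
python3 plan.py 354 -301 235 -0.6
```

```text
t 35.1 pos [ 489.  -408.7  238.4] psi 4.2 F [0.8 0.  0.5] g 0.994 q [-0.87  0.41  1.31  0.    1.42 -2.51]
-> [354.0, -301.0, 235.0, -0.6] off [0.1268 0.1173 0.002 ] twist [-0.36  0.29  4.8 ] dist 173.0
```

```bash
python3 - <<'E'
from h import *
from rig import imaging
p=imaging.camera("side"); x,y,w=POSE["jar_tray"]
print([ (z,proj(p,[[488,-407,z]])[0].round()) for z in (48,100,150,200,250)])
t=imaging.camera("top")
L=lambda p:[(box(p,(x,y),w,190,100,25),(255,0,0)),(ring(p,487,-407.4,6,32),(0,255,0)),(ring(p,487,-407.4,96,29.5),(0,255,0)),(ring(p,354,-301,0,30),(0,255,0)),(ring(p,354,-301,24,30),(0,255,0))]
crop(p["frame"],190,210,160,150,4,"pics/s11.png",L(p)); crop(t["frame"],280,130,150,150,4,"pics/t11.png",L(t))
E
```

```text
[(48, array([296., 307.])), (100, array([298., 295.])), (150, array([300., 282.])), (200, array([302., 269.])), (250, array([304., 254.]))]
```

View pics/s11.png

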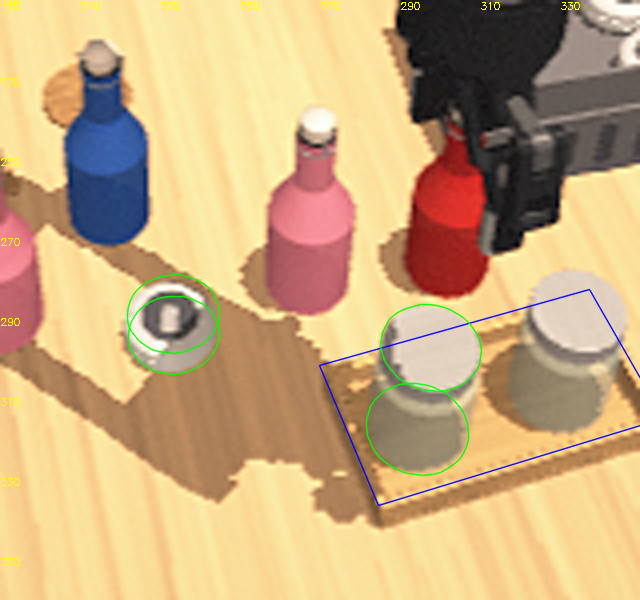

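View pics/t11.png

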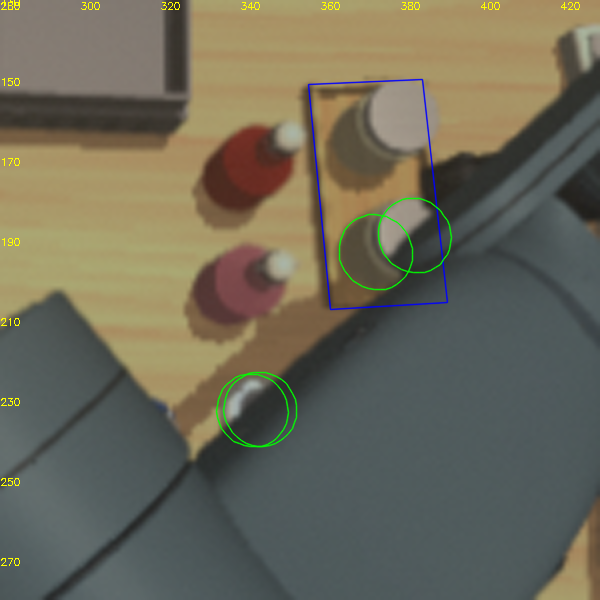

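Call:
{"method": "play_rows", "body": {
  "gripper": [0.085,0.085,0.085,0.085,0.085,0.085,0.085,0.085,0.08,0.08],
  "offset": [
    [0.01,0.01,0],
    [0.028,0.026,0],
    [0.046,0.043,0],
    [0.064,0.06,0],
    [0.082,0.076,0],
    [0.1,0.092,0],
    [0.113,0.104,0],
    [0.122,0.113,0.001],
    [0.126,0.1165,0.002],
    [0.1268,0.1173,0.002]
  ],
  "twist": [
    [0,0,0.5],
    [0,0,1],
    [0,0,1.5],
    [0,0,2],
    [0,0,2.5],
    [0,0,3],
    [0,0,3.5],
    [0,0,4],
    [0,0,4.5],
    [0,0,4.8]
  ]
}}

```text
clock: 36.02
eef_pos: [351.7, -298.5, 229.7]
eef_rot: [-0.001, 0.006, 1.0, 0.001]
force: [0.4, -0.3, -0.7]
gripper_width: 0.941
```

Call:
{"method": "play_rows", "body": {
  "gripper": [0.08,0.08,0.08,0.08,0.08,0.08,0.08,0.08],
  "offset": [
    [0,0,0.01],
    [0,0,0.03],
    [0,0,0.05],
    [0,0,0.07],
    [0,0,0.09],
    [0,0,0.11],
    [0,0,0.125],
    [0,0,0.13]
  ],
  "twist": [
    [0,0,0],
    [0,0,0],
    [0,0,0],
    [0,0,0],
    [0,0,0],
    [0,0,0],
    [0,0,0],
    [0,0,0]
  ]
}}

```text
clock: 36.68
eef_pos: [352.1, -298.5, 97.6]
eef_rot: [-0.002, 0.005, 1.0, 0.002]
force: [-0.7, -0.3, -0.4]
gripper_width: 0.942
```

```bash
python3 plan.py 354 -301 2 -0.6;python3 - <<'E'
from h import *
from rig import imaging
p=imaging.camera("side");t=imaging.camera("top")
crop(p["frame"],130,150,190,190,3,"pics/s12.png"); crop(t["frame"],270,180,150,190,3,"pics/t12.png")
E
python3 -c "
import cv2,numpy as np
a=cv2.imread('pics/s12.png');b=cv2.imread('pics/t12.png');b=b[:570];cv2.imwrite('pics/c12.png',cv2.resize(np.hstack([a[:570],b]),(800,447)))"
```

```text
t 36.7 pos [ 352.1 -298.5   97.6] psi -0.6 F [-0.7 -0.3 -0.4] g 0.942 q [-0.95  0.25  1.92  0.    0.98 -2.51]
-> [354.0, -301.0, 2.0, -0.6] off [-0.0023 -0.0029  0.0956] twist [ 0.25 -0.18 -0.  ] dist 96.0
```

View pics/c12.png

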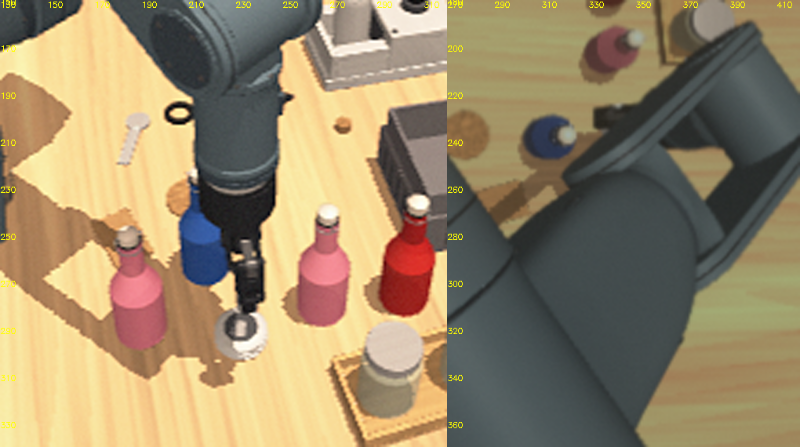

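The arm is high above the bottles and the fingers are above the flat can at side (233,290). Descending.

Call:
{"method": "play_rows", "body": {
  "gripper": [0.08,0.08,0.08,0.08,0.08,0.08,0.08,0.08,0.08,0.08],
  "offset": [
    [-0.001,-0.001,0.008],
    [-0.001,-0.002,0.02],
    [-0.001,-0.002,0.034],
    [-0.001,-0.002,0.048],
    [-0.001,-0.002,0.06],
    [-0.001,-0.002,0.07],
    [-0.001,-0.002,0.078],
    [-0.001,-0.002,0.084],
    [-0.001,-0.002,0.088],
    [-0.001,-0.002,0.09]
  ],
  "twist": [
    [0,0,0],
    [0,0,0],
    [0,0,0],
    [0,0,0],
    [0,0,0],
    [0,0,0],
    [0,0,0],
    [0,0,0],
    [0,0,0],
    [0,0,0]
  ]
}}

```text
clock: 37.62
eef_pos: [353.9, -301.9, 10.8]
eef_rot: [0.0, 0.005, 1.0, -0.0]
force: [-0.4, 0.0, 0.5]
gripper_width: 0.94
```

Call:
{"method": "play_rows", "body": {
  "gripper": [0.08,0.08,0.08],
  "offset": [
    [0,0,0.001],
    [0,0,0.002],
    [0,0,0.002]
  ],
  "twist": [
    [0,0,0],
    [0,0,0],
    [0,0,0]
  ]
}}

```text
clock: 37.87
eef_pos: [353.9, -301.9, 9.2]
eef_rot: [0.0, 0.005, 1.0, -0.0]
force: [0.7, -0.0, 0.1]
gripper_width: 0.937
```

```bash
python3 plan.py 354 -301 2 -0.6;python3 - <<'E'
from h import *
from rig import imaging
p=imaging.camera("side")
crop(p["frame"],190,240,80,80,7,"pics/s13.png")
E
```

```text
t 37.9 pos [ 353.9 -301.9    9.2] psi -0.6 F [ 0.7 -0.   0.1] g 0.937 q [-0.95  0.39  2.    0.    0.75 -2.51]
-> [354.0, -301.0, 2.0, -0.6] off [-0.      0.0009  0.0072] twist [-0.03  0.02 -0.01] dist 7.0
```

View pics/s13.png

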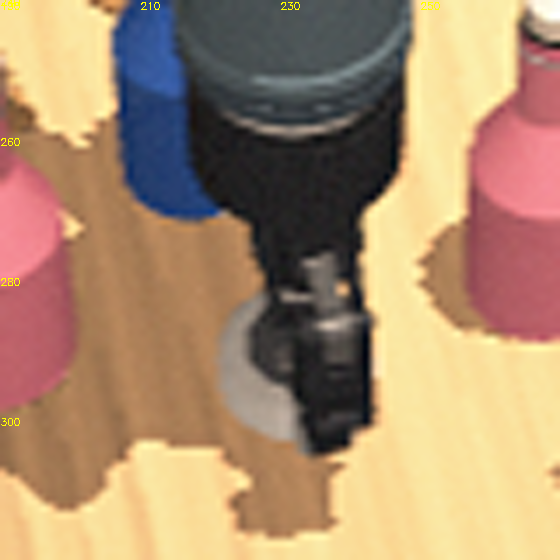

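```bash
python3 - <<'E'
from h import *
p=load("side1");print(proj(p,[[354,-343,10],[354,-350,20],[354,-301,12],[354,-301,24],[365,-301,12]]).round(1))
t=load("top1")
for q,n in((p,"side"),(t,"top")):
    crop(q["frame"],*((210,270,50,45) if n=="side" else (320,210,50,45)),8,f"pics/{n}14.png",[(ring(q,354,-301,0,30),(0,255,0)),(ring(q,354,-301,24,30),(0,255,0))])
E
python3 -c "
import cv2,numpy as np
cv2.imwrite('pics/c14.png',np.hstack([cv2.imread('pics/side14.png'),cv2.imread('pics/top14.png')]))"
```

```text
[[236.4 304.6]
 [237.  304.8]
 [232.9 290.4]
 [232.8 287.8]
 [237.  289.6]]
```

View pics/c14.png

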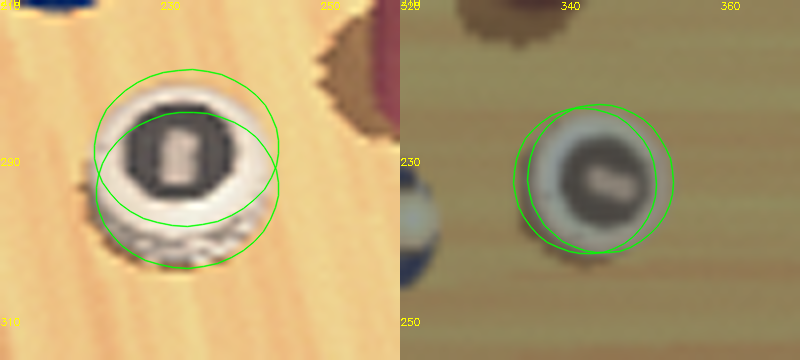

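Call:
{"method": "play_rows", "body": {
  "gripper": [0.08,0.08,0.08,0.08,0.08],
  "offset": [
    [0,0,0.002],
    [0,0,0.004],
    [0,0,0.006],
    [0,0,0.008],
    [0,0,0.008]
  ],
  "twist": [
    [0,0,0],
    [0,0,0],
    [0,0,0],
    [0,0,0],
    [0,0,0]
  ]
}}

```text
clock: 38.33
eef_pos: [353.6, -301.4, 0.6]
eef_rot: [-0.0, 0.005, 1.0, 0.0]
force: [0.2, -0.1, 0.2]
gripper_width: 0.934
```

Call:
{"method": "play_rows", "body": {
  "gripper": [0.075,0.07,0.065,0.06,0.055,0.05,0.05,0.05,0.05,0.05],
  "offset": [
    [0,0,0],
    [0,0,0],
    [0,0,0],
    [0,0,0],
    [0,0,0],
    [0,0,0],
    [0,0,0],
    [0,0,0],
    [0,0,0],
    [0,0,0]
  ],
  "twist": [
    [0,0,0],
    [0,0,0],
    [0,0,0],
    [0,0,0],
    [0,0,0],
    [0,0,0],
    [0,0,0],
    [0,0,0],
    [0,0,0],
    [0,0,0]
  ],
  "grip_force": 30
}}

```text
clock: 39.17
eef_pos: [353.9, -301.8, 1.4]
eef_rot: [0.0, 0.005, 1.0, -0.0]
force: [-1.0, 0.6, 4.8]
gripper_width: 0.685
```

Call:
{"method": "play_rows", "body": {
  "gripper": [0.05,0.05,0.05,0.05,0.05,0.05,0.05,0.05,0.05,0.05],
  "offset": [
    [0,0,-0.004],
    [0,0,-0.015],
    [0,0,-0.035],
    [0,0,-0.06],
    [0,0,-0.09],
    [0,0,-0.12],
    [0,0,-0.15],
    [0,0,-0.18],
    [0,0,-0.205],
    [0,0,-0.22]
  ],
  "twist": [
    [0,0,0],
    [0,0,0],
    [0,0,0],
    [0,0,0],
    [0,0,0],
    [0,0,0],
    [0,0,0],
    [0,0,0],
    [0,0,0],
    [0,0,0]
  ]
}}

```text
clock: 40.0
eef_pos: [354.4, -302.4, 224.2]
eef_rot: [0.001, 0.005, 1.0, -0.002]
force: [-0.4, -0.5, 0.2]
gripper_width: 0.685
```

```bash
python3 plan.py 650 -154 220 -0.6;python3 - <<'E'
from h import *
from rig import imaging
p=imaging.camera("side")
crop(p["frame"],190,180,100,130,5,"pics/s15.png")
E
```

```text
t 40.0 pos [ 354.4 -302.4  224.2] psi -0.6 F [-0.4 -0.5  0.2] g 0.685 q [-0.95  0.11  1.74  0.    1.29 -2.51]
-> [650.0, -154.0, 220.0, -0.6] off [-0.294   0.1515  0.0045] twist [-0.2   0.15 -0.  ] dist 331.0
```

View pics/s15.png

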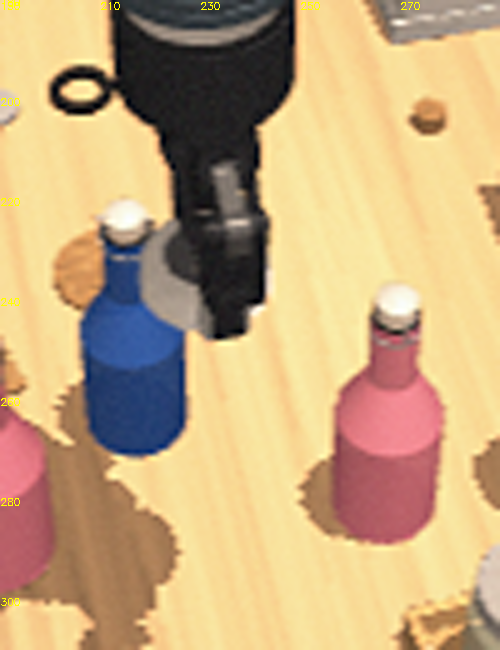

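The flat can is held level. Carrying it over to the basket.

Call:
{"method": "play_rows", "body": {
  "gripper": [0.05,0.05,0.05,0.05,0.05,0.05,0.05,0.05,0.05,0.05],
  "offset": [
    [-0.006,0.003,0],
    [-0.018,0.009,0],
    [-0.038,0.019,0],
    [-0.062,0.032,0],
    [-0.086,0.045,0],
    [-0.11,0.057,0],
    [-0.134,0.069,0],
    [-0.158,0.081,0],
    [-0.182,0.094,0],
    [-0.206,0.106,0]
  ],
  "twist": [
    [0,0,0],
    [0,0,0],
    [0,0,0],
    [0,0,0],
    [0,0,0],
    [0,0,0],
    [0,0,0],
    [0,0,0],
    [0,0,0],
    [0,0,0]
  ]
}}

```text
clock: 40.88
eef_pos: [561.4, -196.0, 218.5]
eef_rot: [-0.002, 0.005, 1.0, 0.001]
force: [0.3, -0.5, -0.5]
gripper_width: 0.691
```

```bash
python3 plan.py 650 -154 220 -0.6
```

```text
t 40.9 pos [ 561.4 -196.   218.5] psi -0.6 F [ 0.3 -0.5 -0.5] g 0.691 q [-0.52  0.35  1.44  0.    1.36 -2.08]
-> [650.0, -154.0, 220.0, -0.6] off [-0.0881  0.0429 -0.0017] twist [ 0.12 -0.18  0.  ] dist 98.0
```

Call:
{"method": "play_rows", "body": {
  "gripper": [0.05,0.05,0.05,0.05,0.05,0.05,0.05,0.05],
  "offset": [
    [-0.02,0.01,0],
    [-0.038,0.019,0],
    [-0.055,0.027,0],
    [-0.069,0.034,0],
    [-0.079,0.039,0],
    [-0.085,0.042,0],
    [-0.088,0.043,0],
    [-0.088,0.043,0]
  ],
  "twist": [
    [0,0,0],
    [0,0,0],
    [0,0,0],
    [0,0,0],
    [0,0,0],
    [0,0,0],
    [0,0,0],
    [0,0,0]
  ]
}}

```text
clock: 41.55
eef_pos: [649.3, -155.5, 220.1]
eef_rot: [-0.001, 0.005, 1.0, 0.0]
force: [0.0, -0.8, 0.8]
gripper_width: 0.689
```

Call:
{"method": "play_rows", "body": {
  "gripper": [0.05,0.05,0.05,0.05,0.05,0.05,0.05,0.05,0.05,0.05],
  "offset": [
    [0,0,0.005],
    [0,0,0.015],
    [0,0,0.03],
    [0,0,0.05],
    [0,0,0.07],
    [0,0,0.09],
    [0,0,0.108],
    [0,0,0.118],
    [0,0,0.12],
    [0,0,0.12]
  ],
  "twist": [
    [0,0,0],
    [0,0,0],
    [0,0,0],
    [0,0,0],
    [0,0,0],
    [0,0,0],
    [0,0,0],
    [0,0,0],
    [0,0,0],
    [0,0,0]
  ]
}}

```text
clock: 42.38
eef_pos: [648.6, -155.9, 100.2]
eef_rot: [-0.001, 0.006, 1.0, 0.0]
force: [-0.6, -0.5, -0.3]
gripper_width: 0.692
```

```bash
python3 plan.py 650 -154 41 -0.6;python3 - <<'E'
from h import *
from rig import imaging
x,y,w=POSE["baskets"]
for n in("top","side"):
    p=imaging.camera(n)
    crop(p["frame"],*((255,80,90,110) if n=="top" else (270,140,120,110)),4,f"pics/{n}16.png",[(box(p,(x,y),w,180,145,39),(255,0,0)),(ring(p,650,-154,39,30),(0,255,0))])
E
python3 -c "
import cv2,numpy as np
cv2.imwrite('pics/c16.png',cv2.resize(np.hstack([cv2.imread('pics/side16.png'),cv2.imread('pics/top16.png')]),(800,419)))"
```

```text
t 42.4 pos [ 648.6 -155.9  100.2] psi -0.6 F [-0.6 -0.5 -0.3] g 0.692 q [-0.4   0.57  1.39 -0.    1.18 -1.96]
-> [650.0, -154.0, 41.0, -0.6] off [-0.0015  0.0019  0.0592] twist [ 0.04 -0.09 -0.04] dist 59.0
```

View pics/c16.png

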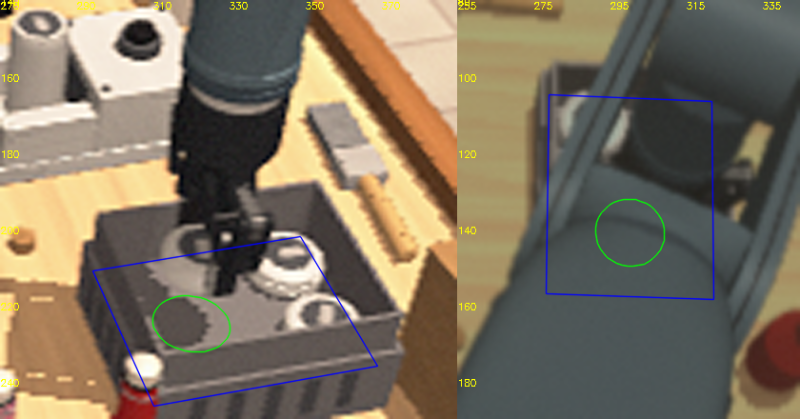

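The flat can is over the free floor; its shadow is at about side (318,232), inside the target ring. Lowering it.

Call:
{"method": "play_rows", "body": {
  "gripper": [0.05,0.05,0.05,0.05,0.05,0.05,0.05,0.05,0.05,0.05],
  "offset": [
    [-0.001,0.001,0.004],
    [-0.001,0.001,0.012],
    [-0.001,0.001,0.022],
    [-0.001,0.001,0.032],
    [-0.001,0.001,0.041],
    [-0.001,0.001,0.047],
    [-0.001,0.001,0.051],
    [-0.001,0.001,0.053],
    [-0.001,0.001,0.054],
    [-0.001,0.001,0.054]
  ],
  "twist": [
    [0,0,0],
    [0,0,0],
    [0,0,0],
    [0,0,0],
    [0,0,0],
    [0,0,0],
    [0,0,0],
    [0,0,0],
    [0,0,0],
    [0,0,0]
  ]
}}

```text
clock: 43.32
eef_pos: [650.5, -154.9, 47.0]
eef_rot: [0.0, 0.005, 1.0, -0.0]
force: [0.0, 0.2, -0.4]
gripper_width: 0.69
```

Call:
{"method": "play_rows", "body": {
  "gripper": [0.05,0.05,0.05,0.05],
  "offset": [
    [0,0,0.001],
    [0,0,0.002],
    [0,0,0.003],
    [0,0,0.003]
  ],
  "twist": [
    [0,0,0],
    [0,0,0],
    [0,0,0],
    [0,0,0]
  ]
}}

```text
clock: 43.65
eef_pos: [650.3, -154.8, 44.0]
eef_rot: [0.0, 0.005, 1.0, -0.0]
force: [0.1, 0.3, -0.5]
gripper_width: 0.688
```

Call:
{"method": "play_rows", "body": {
  "gripper": [0.05,0.05,0.05,0.05,0.05],
  "offset": [
    [0,0,0.001],
    [0,0,0.002],
    [0,0,0.003],
    [0,0,0.004],
    [0,0,0.004]
  ],
  "twist": [
    [0,0,0],
    [0,0,0],
    [0,0,0],
    [0,0,0],
    [0,0,0]
  ]
}}

```text
clock: 44.07
eef_pos: [650.4, -154.8, 40.5]
eef_rot: [0.0, 0.005, 1.0, -0.0]
force: [-1.4, -0.5, 2.9]
gripper_width: 0.693
```

Contact. Releasing and retreating.

Call:
{"method": "play_rows", "body": {
  "gripper": [0.06,0.062,0.065,0.068,0.072,0.078,0.08,0.08],
  "offset": [
    [0,0,0],
    [0,0,0],
    [0,0,0],
    [0,0,0],
    [0,0,0],
    [0,0,0],
    [0,0,0],
    [0,0,0]
  ],
  "twist": [
    [0,0,0],
    [0,0,0],
    [0,0,0],
    [0,0,0],
    [0,0,0],
    [0,0,0],
    [0,0,0],
    [0,0,0]
  ]
}}

```text
clock: 44.73
eef_pos: [650.3, -155.0, 40.0]
eef_rot: [-0.0, 0.005, 1.0, -0.0]
force: [0.4, -0.0, -0.2]
gripper_width: 0.936
```

Call:
{"method": "play_rows", "body": {
  "gripper": [0.08,0.08,0.08,0.08,0.08,0.08,0.08,0.08,0.08,0.08],
  "offset": [
    [0,0,-0.005],
    [0,0,-0.015],
    [0,0,-0.03],
    [0,0,-0.05],
    [0,0,-0.08],
    [0,0,-0.11],
    [0,0,-0.14],
    [0,0,-0.17],
    [0,0,-0.2],
    [0,0,-0.22]
  ],
  "twist": [
    [0,0,0],
    [0,0,0],
    [0,0,0],
    [0,0,0],
    [0,0,0],
    [0,0,0],
    [0,0,0],
    [0,0,0],
    [0,0,0],
    [0,0,0]
  ]
}}

```text
clock: 45.57
eef_pos: [651.1, -154.9, 265.1]
eef_rot: [0.003, 0.005, 1.0, -0.001]
force: [0.3, -0.1, 0.1]
gripper_width: 0.935
```

```bash
python3 plan.py 420 20 265 0
```

```text
t 45.6 pos [ 651.1 -154.9  265.1] psi -0.6 F [ 0.3 -0.1  0.1] g 0.935 q [-0.4   0.46  1.17  0.    1.51 -1.96]
-> [420.0, 20.0, 265.0, 0.0] off [ 0.2329  0.1725 -0.0014] twist [-0.11  0.29 -0.59] dist 290.0
```

Call:
{"method": "play_rows", "body": {
  "gripper": [0.08,0.08,0.08,0.08,0.08,0.08,0.08,0.08,0.08,0.08],
  "offset": [
    [0.015,0.011,0],
    [0.042,0.031,0],
    [0.07,0.052,0],
    [0.098,0.073,0],
    [0.126,0.093,0],
    [0.154,0.114,0],
    [0.182,0.135,0],
    [0.208,0.154,0],
    [0.225,0.166,0],
    [0.233,0.172,0]
  ],
  "twist": [
    [0,0,0],
    [0,0,0],
    [0,0,0],
    [0,0,0],
    [0,0,0],
    [0,0,0],
    [0,0,0],
    [0,0,0],
    [0,0,0],
    [0,0,0]
  ]
}}

```text
clock: 46.4
eef_pos: [416.9, 21.3, 261.2]
eef_rot: [0.001, 0.005, 1.0, 0.0]
force: [0.6, 0.5, -0.3]
gripper_width: 0.933
```

Call:
{"method": "play_rows", "body": {
  "gripper": [0.08,0.08,0.08],
  "offset": [
    [0,0,0],
    [0,0,0],
    [0,0,0]
  ],
  "twist": [
    [0,0,0],
    [0,0,0],
    [0,0,0]
  ]
}}

```text
clock: 46.65
eef_pos: [420.5, 18.9, 260.5]
eef_rot: [0.001, 0.005, 1.0, -0.0]
force: [-0.1, 0.2, -0.4]
gripper_width: 0.935
```

```bash
python3 - <<'E'
from h import *
from rig import imaging
R=lambda p:[(ring(p,x,y,z+z0,r),(0,255,0)) for x,y,z0,k in((505.3,427.4,6,"bottle"),(519,346,6,"bottle"),(609,134.6,20,"can"),(487.5,-407.5,6,"jar"),(650,-154.5,39,"flat")) for z,r in PROF[k]]
for n in("top","side"):
    p=imaging.camera(n); pickle.dump(p,open(n+"9.pkl","wb"))
    if n=="top": crop(p["frame"],85,80,320,180,2,"pics/top17.png",R(p))
    else: crop(p["frame"],190,80,180,270,2,"pics/side17.png",R(p))
    cv2.imwrite(f"pics/{n}17r.png",cv2.resize(p["frame"],(800,600)))
E
```

```text
(no output)
```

View pics/top17.png

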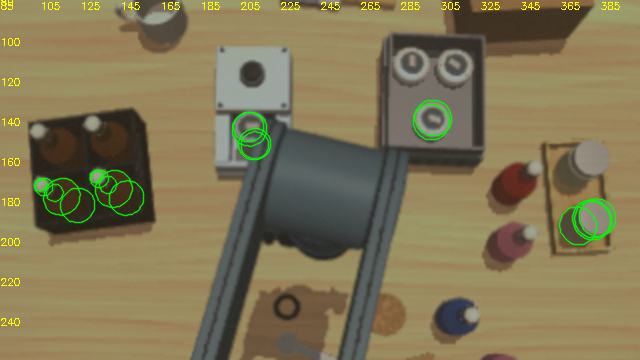

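View pics/side17r.png

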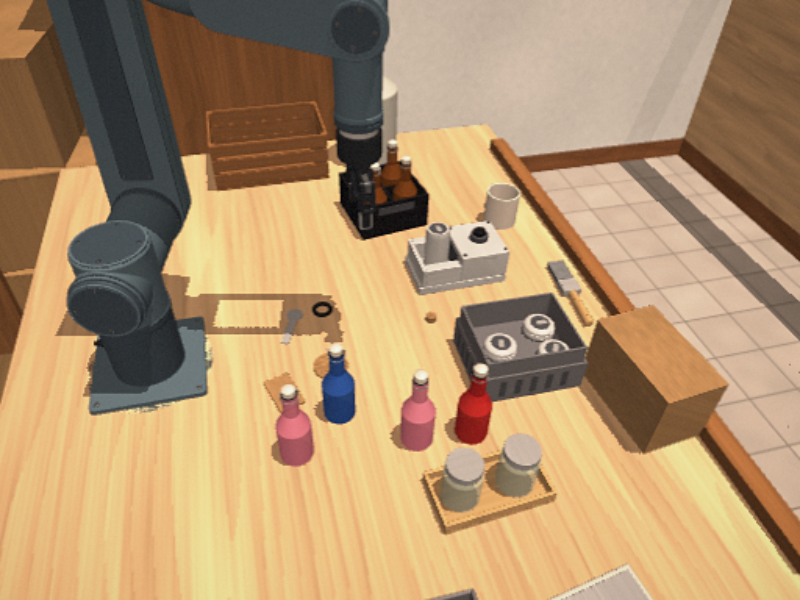

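All five items sit where intended and the overlays match in the top view. The arm is clear of everything, so I'm handing in.

```bash
python3 -c "
from rig import robot; print(robot.job_done())"
```

```text
the job is handed in; nothing more can be done
None
```

All five items are placed and released, and I handed the job in at about 47 s of the 144 s allowed; no verdict was reported.

- **Bottles:** the two amber bottles stand in the crate's two -x bays, A in the +y bay and B in the -y bay.
- **Can:** the whole can stands in the crusher well.
- **Jar:** the jar stands in the free half of the tray.
- **Flat can:** it lies flat on the free floor of the upper basket.

**Last checks:** in the final top view all five items matched their expected outlines. The side view also showed the can, jar and flat can in place; the gripper hid part of the crate there, and the bottles had been checked in both cameras earlier. In every picture I took, the bottles and the jar were upright. Each item was lowered until it touched (about 3–6 N) and then released. At the end the arm was clear of everything.

**Disagreements:** the two cameras differed by about 2–5 mm on the loose objects and about 10 mm on the tray's y position, so I used averages. The tray average fitted both views. I did not re-measure the final positions numerically; they rest on the overlays and the arm's position at release.

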